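# Take apart the media stack in the games archive

## Task

Take the stack on the archive desk apart: centre the two cartridges and the long box, flat, right way up and lengthwise, each in the white cradle of its own length, and pile the two plywood spacer boards, one on the other, squared up and centred lengthwise on the dark wooden block. Set everything down gently, never letting a piece drop or fly loose, and leave the standing row of game cases where it is.

Things in the scene. Friction and masses are not known exactly. Their poses are not given: they have to be found in the camera images.
- handheld_cartridge: loose grey plastic handheld-game cartridge with a paper label on top, 54 (x) x 48 (y) x 10 mm (z), about 35 g; it lies on top of the stack. The origin is the centre of its underside, x along its length, y across its width, z up.
- small_board: loose plywood spacer board, the smaller of two, 80 (x) x 58 (y) x 6 mm (z), about 25 g; it lies under the handheld cartridge and on the console cartridge, overhanging the latter's long sides by about 4 mm. The origin is the centre of its underside, x along its length, y across its width, z up.
- console_cartridge: loose grey plastic console-game cartridge with a paper label and black grip ribs on top, 110 (x) x 50 (y) x 16 mm (z), about 100 g; it lies under the small board and on the large board. The origin is the centre of its underside, x along its length, y across its width, z up.
- large_board: loose plywood spacer board, the larger of two, 145 (x) x 66 (y) x 6 mm (z), about 40 g; it lies under the console cartridge and on the long box, overhanging the latter's long sides by about 8 mm. The origin is the centre of its underside, x along its length, y across its width, z up.
- long_box: loose closed black plastic storage box for game cards with a paper strip near each end, 180 (x) x 50 (y) x 20 mm (z), about 200 g; the bottom of the stack, standing on the desk. The five pieces lie roughly centred on one another, lengths parallel, each longer than the one above. The origin is the centre of its underside, x along its length, y across its width, z up.
- short_cradle: fixed white plastic cradle for the handheld cartridge, the shortest of three: floor plate 6 mm thick, 60 mm wide (y), 90 mm long (x) over all; at each short end a lip 6 mm long rising 6 mm above the floor, 78 mm between the lips; long sides open. Origin: centre of its underside, on the desk, 6 mm below its floor. x along its length, z up.
- medium_cradle: fixed white plastic cradle for the console cartridge, the middle one of three: floor plate 6 mm thick, 60 mm wide (y), 146 mm long (x) over all; at each short end a lip 6 mm long rising 6 mm above the floor, 134 mm between the lips; long sides open. Origin: centre of its underside, on the desk, 6 mm below its floor. x along its length, z up.
- long_cradle: fixed white plastic cradle for the long box, the longest of three: floor plate 6 mm thick, 60 mm wide (y), 216 mm long (x) over all; at each short end a lip 6 mm long rising 6 mm above the floor, 204 mm between the lips; long sides open. Origin: centre of its underside, on the desk, 6 mm below its floor. x along its length, z up.
- spacer_block: fixed dark wooden block on the desk on which the spacer boards are piled, 150 (x) x 46 (y) x 12 mm (z), narrower than the boards so that fingers can pass beside it. The origin is the centre of its underside, on the desk; its top is 12 mm above that. x along its length. It does not move.
- case_row: bystander: a row of eight upright game cases of mixed colours, loose, 116 (x) x 135 (y) x 190 mm (z), standing at the right-hand (-y) edge of the work. The origin is the centre of its underside. Not to be disturbed.
Mind the look-alikes: they are no part of the job. What is shaped like the medium_cradle but purple or red is not meant.

How it is judged:
At the end, for the whole second after the job is handed in: Each cartridge and the long box on its own cradle floor, both boards piled (either order) on the block: centres within 12 mm of the place's centre, lengthwise within 0.2 rad (either way round), upright and flat within 0.1 rad, heights within 3 mm, at rest, released (horizontal distance between handheld_cartridge and short_cradle below 0.012 m and angle between the x axis of handheld_cartridge and the x axis of short_cradle, either way round below 0.2 rad and angle between each of handheld_cartridge, console_cartridge, long_box, small_board, large_board's own z axis and vertical below 0.1 rad and z of handheld_cartridge in the frame of short_cradle between 0.003 and 0.009 m and linear speed of each of handheld_cartridge, console_cartridge, long_box, small_board, large_board below 0.02 m/s and contact force between the fingers and handheld_cartridge below 0.05 N and horizontal distance between console_cartridge and medium_cradle below 0.012 m and angle between the x axis of console_cartridge and the x axis of medium_cradle, either way round below 0.2 rad and z of console_cartridge in the frame of medium_cradle between 0.003 and 0.009 m and contact force between the fingers and console_cartridge below 0.05 N and horizontal distance between long_box and long_cradle below 0.012 m and angle between the x axis of long_box and the x axis of long_cradle, either way round below 0.2 rad and z of long_box in the frame of long_cradle between 0.003 and 0.009 m and contact force between the fingers and long_box below 0.05 N and horizontal distance between each of small_board, large_board and spacer_block below 0.012 m and angle between the x axis of each of small_board, large_board and the x axis of spacer_block, either way round below 0.2 rad and z of small_board in the frame of spacer_block between 0.009 and 0.021 m and contact force between the fingers and small_board below 0.05 N and z of large_board in the frame of spacer_block between 0.009 and 0.021 m and contact force between the fingers and large_board below 0.05 N); the robot touches nothing.
It fails at once if a piece of the stack is dropped or thrown (faster than 0.7 m/s while the fingers do not touch it) ((linear speed of handheld_cartridge above 0.7 m/s and contact force between the fingers and handheld_cartridge below 0.01 N) or (linear speed of console_cartridge above 0.7 m/s and contact force between the fingers and console_cartridge below 0.01 N) or (linear speed of long_box above 0.7 m/s and contact force between the fingers and long_box below 0.01 N) or (linear speed of small_board above 0.7 m/s and contact force between the fingers and small_board below 0.01 N) or (linear speed of large_board above 0.7 m/s and contact force between the fingers and large_board below 0.01 N)).
It fails at once if the standing row of game cases is moved by more than 20 mm or tipped by more than 0.15 rad (distance of case_row from where it was at the start of the episode above 0.02 m or angle between case_row's own z axis and vertical above 0.15 rad).
It also fails if it takes over 136 s, if anything falls off the work surface, if the arm or the gripper's body presses on something with over 40 N, if the wrist force passes 120 N, or if a joint passes its speed limit or range.

## Robot

A 6-joint arm with a two-finger parallel gripper is mounted at the origin on the work surface. World frame = base frame: x ahead of the robot, y to its left, z up, the work surface at z = 0. Lengths are in m, angles in rad, forces in N, time in s.
With the tool pointing down it reaches from about 0.3 to 0.75 m from the base axis. Payload 8.5 kg.
Tool frame: the origin (TCP) lies at the very end of the fingers, on their centre line; the grasp point (between the pads) lies 19 mm behind it; x points along the fingers, y is the direction in which the jaws open and shut, and the axes are right-handed (so a half turn about x gives the same grasp; the last joint's range is limited). The gripper opens to 88 mm and grips with 3 to 60 N. Pads are 18 mm wide; open, the fingers measure 123 mm over their backs; the gripper's body (75 mm by 187 mm) begins 45 mm behind the grasp point.
Start: joints at [-1.501, 0.381, 1.297, -0, 1.464, -0.215], TCP at [0.155, -0.528, 0.239] pointing down, gripper open.
Joint ranges: [-3.11, 3.11], [-0.89, 2.33], [0.22, 2.48], [-1.42, 4.56], [0.17, 2.85], [-2.88, 2.88]. Speed limits (rad/s): [2.39, 2.39, 3.14, 3.14, 3.14, 3.14].

## Interface

Orientations are given as a unit quaternion [w, x, y, z].
In Python, from station import arm, eyes gives the robot as it stands.
- The arm moves only by the shell command python3 -m crank 'ROWS' [OPENING] [FORCE]. ROWS is JSON, a list of rows, each an object of numbers: "tx", "ty", "tz": the shift along the world's x, y, z normalised to -1 to 1, where 1 is 0.2 m; "rx", "ry", "rz": the turn, a rotation vector about the world's x, y, z normalised to -1 to 1, where 1 is 180 degrees. In form: [{"tx": .., "ty": .., "tz": .., "rx": .., "ry": .., "rz": ..}, ...]. A call has 1 to 10 rows; each row is the pose to reach, as a shift and turn from the pose commanded when the call began, turning the shorter way round; what a row does not reach only later rows make up. A row lasts 1/12 s, in which the tool goes at most 41.7 mm and 7.16 degrees, less where a joint would pass 70% of its speed; a pose out of reach is approached as far as the arm can. A call with a number of a shift or a turn outside -1 to 1 is refused whole. A call with a gripper value outside its range is refused whole. OPENING is the closure, from 0 (fully open) to 1 (shut), set as the call begins (- or left out, the last holds). The fingers move at their own pace and stop on an object; FORCE is the grip in N (left out, the last holds). Time passes only in rows, so rows that repeat a pose let the fingers close. It gives the time, the measured TCP pose, the force and the opening at its end, in the units of the state.
- arm.get_state(): the state, without advancing time (a new reading comes with each control period).
- eyes.capture(name): name is "side" or "top" or "wrist"; returns (picture, depth): 384x512x3 uint8, red, green, blue; 384x512 float32, m along the optical axis (not along the pixel's ray), 0 where there is no reading.
- eyes.camera_info(name): a dict with "fx", "fy", "cx", "cy" (pixels), "cam_to_world" (4x4, takes a point from camera to world coordinates). Camera axes: x right, y up, looking along -z (the intrinsics and any distortion apply to the point x, -y, -z); pixel columns grow to the right and rows downward; lengths in m; the calibration is good to about 2 mm. The wrist camera is an equidistant fisheye: a pixel r from the principal point sees the ray r / f radians off the axis. A picture is of the moment at which its call begins: read the wrist's pose just before it. camera_info takes no time and is no camera call; for the wrist camera it gives the pose at the moment of the call.
- arm.job_done(): hands the job in, once; it reports no verdict.
The state is a dict: "time": time; "joint_pos": joint angles; "joint_vel": joint speeds; "tau": joint torques, N m; "tcp_pos": TCP position; "eef_rot": TCP orientation; "ft_force": force on the tool from outside, world axes, zero at the start; "torque": the same for the moment, N m; "finger_gap": finger opening in m.
Only numpy, scipy, OpenCV 4.12 (cv2) and the standard library are available. Lean on these libraries where they do the work, as an engineer would, in place of code of your own. Each camera call takes 0.05 s, during which the arm holds its last target. There are 200 camera calls.

## Working session

There is one attempt and no reset: what is moved stays moved. The work goes in short steps, Python scripts to look and compute and a shell command to move; the robot and the scene stay as the last step left them, time stands still between calls to the robot, and variables do not carry over. Pictures are saved under pics/ and viewed, about 12 in all and at most 16, crops included, and the job is handed in when it is done.

```bash
ls; mkdir -p pics
cat > h.py <<'E'
import numpy as np, cv2
from station import arm, eyes
def snap(n,f):
    im,d=eyes.capture(n); cv2.imwrite(f'pics/{f}.png',im[:,:,::-1]); np.save(f'pics/{f}.npy',d); return im,d
def cloud(n,d):
    c=eyes.camera_info(n); v,u=np.mgrid[:384,:512]
    P=np.stack([(u-c['cx'])/c['fx']*d,-(v-c['cy'])/c['fy']*d,-d],-1)
    T=np.array(c['cam_to_world']); return P@T[:3,:3].T+T[:3,3]
E
python3 - <<'E'
from h import *
print(arm.get_state())
for n in('side','top'):
    im,d=snap(n,n+'0'); c=eyes.camera_info(n); print(n,c)
    P=cloud(n,d)
    if n=='top':
        print((d==0).mean())
        for v in range(20,384,40): print([tuple(np.round(P[v,u],2)) for u in range(20,512,90)])
a=cv2.imread('pics/top0.png');
E
```

```text
pics
{'time': 0.0, 'joint_pos': array([-1.50131946e+00,  3.81222417e-01,  1.29822154e+00, -3.05032077e-05,
        1.46363560e+00, -2.15294947e-01]), 'joint_vel': array([ 6.57707849e-04,  4.64364204e-04,  2.03755943e-03,  5.05679707e-04,
        9.72417490e-04, -8.54576065e-05]), 'tau': array([ 1.13167316e-03, -4.37924588e+01, -2.24554628e+01,  7.13687693e-02,
        3.52216267e-02, -1.21855287e-04]), 'tcp_pos': array([ 0.15448956, -0.52756995,  0.23813682]), 'eef_rot': array([ 0.09981822,  0.69997827,  0.10086839, -0.69992307]), 'ft_force': array([-0.0715658 ,  0.02914409, -0.26345396]), 'torque': array([-0.05143564, -0.00364321,  0.00662194]), 'finger_gap': 0.08814690940059969}
side {'fx': 365.2428689591538, 'fy': 365.2428689591538, 'cx': 254.92818125635597, 'cy': 198.7492446544121, 'cam_to_world': array([[-0.99180722,  0.0882384 , -0.0923711 ,  0.38569777],
       [-0.12767666, -0.70813797,  0.6944345 ,  0.56472157],
       [-0.00413569,  0.70053879,  0.71360234,  0.80324582],
       [ 0.        ,  0.        ,  0.        ,  1.        ]])}
top {'fx': 423.91258513179395, 'fy': 423.
[... 3055 characters left out ...]
p.float64(-0.76))]
[(np.float64(0.01), np.float64(0.62), np.float64(-0.0)), (np.float64(0.0), np.float64(0.33), np.float64(-0.0)), (np.float64(0.05), np.float64(0.02), np.float64(0.21)), (np.float64(0.16), np.float64(-0.18), np.float64(0.68)), (np.float64(0.13), np.float64(-0.36), np.float64(0.58)), (np.float64(0.11), np.float64(-0.56), np.float64(0.52))]
[(np.float64(-0.11), np.float64(0.61), np.float64(0.0)), (np.float64(-0.12), np.float64(0.33), np.float64(-0.0)), (np.float64(-0.06), np.float64(0.02), np.float64(0.2)), (np.float64(0.1), np.float64(-0.18), np.float64(0.68)), (np.float64(-0.14), np.float64(-0.52), np.float64(-0.0)), (np.float64(-0.41), np.float64(-1.18), np.float64(-0.75))]
```

View pics/top0.png

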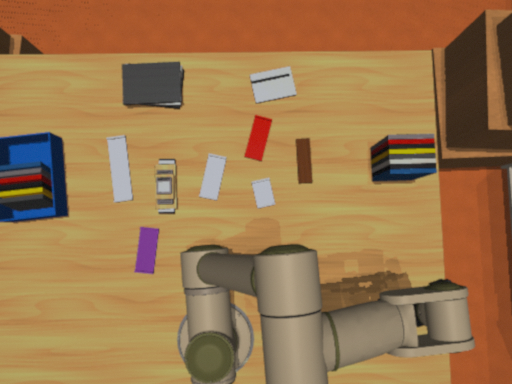

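View pics/side0.png

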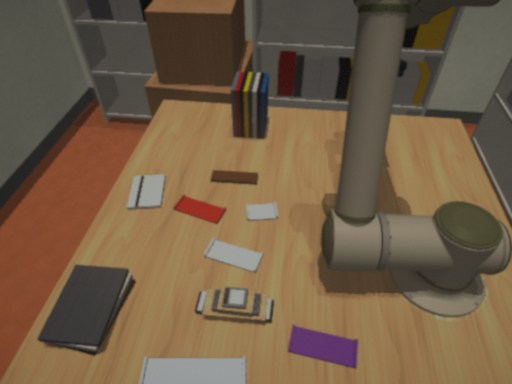

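The top view shows the stack at (167,187), long cradle (120,168), medium (213,177), short (263,193), block (304,161) and case row (403,158). The decoys are red (258,138) and purple (147,250).

```bash
cat >> h.py <<'E'
def plane(n,uv,z):
    c=eyes.camera_info(n); T=np.array(c['cam_to_world']); uv=np.atleast_2d(np.float64(uv))
    r=np.stack([(uv[:,0]-c['cx'])/c['fx'],-(uv[:,1]-c['cy'])/c['fy'],-np.ones(len(uv))],-1)@T[:3,:3].T
    return (T[:3,3]+r*((z-T[2,3])/r[:,2])[:,None])[:,:2]
def rect(XY):
    (c,s,a)=cv2.minAreaRect(np.float32(XY)*1000); 
    if s[0]<s[1]: a+=90; s=s[::-1]
    return np.round(c,1),np.round(s,1),round((a+90)%180-90,1)   # mm, mm, deg of long axis
def big(m,roi):
    u0,v0,u1,v1=roi; k=np.zeros(m.shape,np.uint8); k[v0:v1,u0:u1]=m[v0:v1,u0:u1]
    n,l,s,_=cv2.connectedComponentsWithStats(k); return l==1+np.argmax(s[1:,4])
E
python3 - <<'E'
from h import *
im=cv2.imread('pics/top0.png'); d=np.load('pics/top0.npy'); P=cloud('top',d)
hsv=cv2.cvtColor(im,cv2.COLOR_BGR2HSV)
white=(hsv[...,1]<60)&(hsv[...,2]>130); dark=(hsv[...,2]<125)
for nm,m,roi,z in [('long',white,(100,125,142,212),.006),('med',white,(192,142,235,210),.006),('short',white,(245,170,282,215),.006),('block',dark,(288,130,320,192),.012)]:
    k=big(m,roi); v,u=np.nonzero(k)
    # pixel corners
    uv=np.concatenate([np.c_[u+a,v+b] for a in(-.5,.5) for b in(-.5,.5)])
    print(nm,rect(plane('top',uv,z)),np.round(P[k].mean(0),4))
s=(slice(150,222),slice(148,186)); Q=P[s].reshape(-1,3)
for lo,hi in[(.050,.07),(.041,.0505),(.028,.038),(.02,.03),(.012,.07)]:
    q=Q[(Q[:,2]>lo)&(Q[:,2]<hi)]; print(lo,len(q),rect(q[:,:2]) if len(q)>3 else '')
np.set_printoptions(linewidth=250); print((P[150:222:3,152:182:2,2]*1000).round().astype(int))
E
```

```text
long (array([553.6, 308.4]), array([221.9,  66.2]), 7.9) [0.5522 0.3066 0.0118]
med (array([521. ,   3.1]), array([151.5,  65.3]), -13.0) [0.5203 0.0031 0.0088]
short (array([ 464.9, -161.8]), array([95.9, 64.6]), 11.5) [ 0.4645 -0.1617  0.0083]
block (array([ 568.6, -298.5]), array([152.6,  48.7]), 1.9) [ 0.5676 -0.2977  0.0157]
0.05 286 (array([485.3, 154.5]), array([79.3, 54.2]), 0.6)
0.041 252 (array([484.7, 154.1]), array([108.4,  58. ]), 0.3)
0.028 86 (array([490.6, 154.4]), array([146.3,  64.4]), 0.3)
0.02 333 (array([490.5, 155.2]), array([177.2,  66. ]), 0.3)
0.012 1081 (array([490.7, 155.7]), array([177.7,  67.1]), 0.3)
[[  4   3   2  -1   4  -1  -9  -7   1 -10  -8  -3   3  -1  -8]
 [  0   0   1   0   1   2  -4  -3  -3  -1  -5  -3   3  -3  -3]
 [ -3  -3  -2  -4   5  -3  -1  -1  -1  -2  -2   1   0  -5   7]
 [ -2   1  -6  -1  18  19  18  20  22  19  21  13  -5   2  -4]
 [  4  -3  -3  19  17  19  20  21  14  16  17   8  -2  -1  -2]
 [  3   2  20  23  25  25  21  23  24  26  29  21  -5  -3  -3]
 [  2  -4  21  23  27  19  24  28  27  25  25  25   2   0  -3]
 [ -1  -4  44  42  40
[... 350 characters left out ...]
3  -4]
 [  1   3  58  59  58  53  56  51  59  60  49  23  -7  -3  -3]
 [  2  -2  60  52  65  55  51  53  53  58  44  25   3  -3   0]
 [ -3  -3  48  45  47  47  51  45  45  49  48  30   1  -3  -2]
 [ -5  -1  48  47  49  50  43  49  51  47  45  27  -3  -1  -3]
 [ -1   1  26  42  44  41  38  45  43  39  36  29   4  -1   2]
 [ -2  -1  23  38  40  40  35  34  29  27  29  24   0  -2   1]
 [ -7  -7  26  23  33  22  27  32  26  20  26  27  -4   3   3]
 [ -4   0  -3  17  22  26  19  20  24  18  17   0  -8  -1  -3]
 [  1   1  -3  21  17  20  16  20  19  19  17  -4  -1  -2   0]
 [ -3  -2   0  -6   3  -3   2  -3  -2  -1   3   1  -2   3  -2]
 [  1   6  -6  -2  -4  -2   0  -1  -1   0   3  -6  -4   1  -4]]
```

```bash
python3 -m crank '[{"tx":0.4,"ty":0.85,"rz":-0.09},{"tx":0.4,"ty":0.85,"rz":-0.09},{"tx":0.4,"ty":0.85,"rz":-0.09},{"tx":0.4,"ty":0.85,"rz":-0.09},{"tx":0.4,"ty":0.85,"rz":-0.09}]' 0 15
python3 -m crank '[{"tx":0.42,"ty":0.85},{"tx":0.42,"ty":0.85},{"tx":0.42,"ty":0.85},{"tx":0.42,"ty":0.85},{"tx":0.42,"ty":0.85}]'
python3 -m crank '[{"tx":0.42,"ty":0.85},{"tx":0.42,"ty":0.85},{"tx":0.42,"ty":0.85},{"tx":0.42,"ty":0.85},{"tx":0.42,"ty":0.85}]'
python3 -m crank '[{"tx":0.42,"ty":0.85},{"tx":0.42,"ty":0.85},{"tx":0.42,"ty":0.85},{"tx":0.42,"ty":0.85},{"tx":0.42,"ty":0.85},{"tx":0.42,"ty":0.85}]'
python3 - <<'E'
from h import *
snap('wrist','w1'); snap('top','t1'); print(eyes.camera_info('wrist'),arm.get_state()['tcp_pos'],arm.get_state()['joint_pos'])
E
```

```text
{'fx': 297.3186396354542, 'fy': 297.3186396354542, 'cx': 256.1297627807922, 'cy': 188.1274868073381, 'cam_to_world': array([[ 2.80789086e-01,  9.24069950e-01,  2.59330324e-01,
         2.18518453e-01],
       [-9.59769470e-01,  2.70409957e-01,  7.56374217e-02,
        -5.08783283e-01],
       [-2.31233363e-04, -2.70135490e-01,  9.62822291e-01,
         3.83786627e-01],
       [ 0.00000000e+00,  0.00000000e+00,  0.00000000e+00,
         1.00000000e+00]])} [ 0.15450344 -0.52768436  0.2383907 ] [-1.50132574e+00  3.80962687e-01  1.29788241e+00  6.81627834e-06
  1.46359541e+00 -2.15314533e-01]validation failed for argument at $[0]...
validation failed for argument at $[0]...
validation failed for argument at $[0]...
validation failed for argument at $[0]...
```

View pics/w1.png

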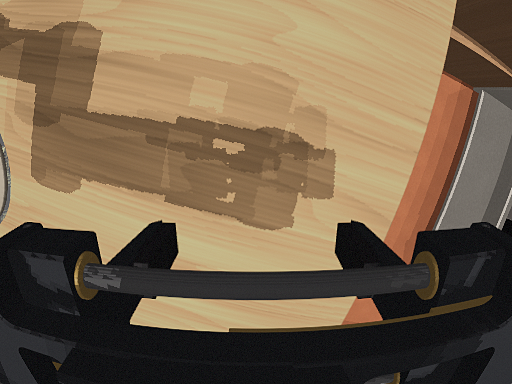

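The view only shows bare desk: the arm hadn't moved because rows must carry all six numbers. I'll resend them in full.

```bash
python3 -m crank '[{"tx":0.4,"ty":0.85,"tz":0,"rx":0,"ry":0,"rz":-0.09},{"tx":0.4,"ty":0.85,"tz":0,"rx":0,"ry":0,"rz":-0.09},{"tx":0.4,"ty":0.85,"tz":0,"rx":0,"ry":0,"rz":-0.09},{"tx":0.4,"ty":0.85,"tz":0,"rx":0,"ry":0,"rz":-0.09},{"tx":0.4,"ty":0.85,"tz":0,"rx":0,"ry":0,"rz":-0.09}]' 0 15 &&
python3 -m crank '[{"tx":0.42,"ty":0.85,"tz":0,"rx":0,"ry":0,"rz":0},{"tx":0.42,"ty":0.85,"tz":0,"rx":0,"ry":0,"rz":0},{"tx":0.42,"ty":0.85,"tz":0,"rx":0,"ry":0,"rz":0},{"tx":0.42,"ty":0.85,"tz":0,"rx":0,"ry":0,"rz":0},{"tx":0.42,"ty":0.85,"tz":0,"rx":0,"ry":0,"rz":0}]' &&
python3 -m crank '[{"tx":0.42,"ty":0.85,"tz":0,"rx":0,"ry":0,"rz":0},{"tx":0.42,"ty":0.85,"tz":0,"rx":0,"ry":0,"rz":0},{"tx":0.42,"ty":0.85,"tz":0,"rx":0,"ry":0,"rz":0},{"tx":0.42,"ty":0.85,"tz":0,"rx":0,"ry":0,"rz":0},{"tx":0.42,"ty":0.85,"tz":0,"rx":0,"ry":0,"rz":0}]' &&
python3 -m crank '[{"tx":0,"ty":0.85,"tz":0,"rx":0,"ry":0,"rz":0},{"tx":0,"ty":0.85,"tz":0,"rx":0,"ry":0,"rz":0},{"tx":0,"ty":0.85,"tz":0,"rx":0,"ry":0,"rz":0},{"tx":0,"ty":0.85,"tz":0,"rx":0,"ry":0,"rz":0},{"tx":0,"ty":0.85,"tz":0,"rx":0,"ry":0,"rz":0},{"tx":0,"ty":0.85,"tz":0,"rx":0,"ry":0,"rz":0}]'
python3 - <<'E'
from h import *
snap('wrist','w2'); snap('top','t2'); print(eyes.camera_info('wrist')['cam_to_world'],arm.get_state()['tcp_pos'],arm.get_state()['joint_pos'])
E
```

```text
time: 0.62
tcp_pos: [0.2354, -0.3541, 0.2388]
eef_rot: [0.001, 0.707, 0.002, -0.707]
ft_force: [0.5, -0.5, 0.6]
finger_gap: 0.088
time: 1.03
tcp_pos: [0.319, -0.1845, 0.2388]
eef_rot: [0.001, 0.707, 0.002, -0.707]
ft_force: [0.2, -1.3, 0.3]
finger_gap: 0.0883
time: 1.45
tcp_pos: [0.4032, -0.0145, 0.2388]
eef_rot: [0.001, 0.707, 0.002, -0.707]
ft_force: [0.0, 0.1, -0.2]
finger_gap: 0.0883
time: 1.95
tcp_pos: [0.402, 0.154, 0.2386]
eef_rot: [-0.002, -0.707, -0.002, 0.707]
ft_force: [-0.1, -0.4, -0.4]
finger_gap: 0.0881
[[ 0.00197969  0.96273349  0.27044464  0.46935003]
 [-0.99999751  0.00162832  0.0015236   0.15134455]
 [ 0.00102645 -0.27044698  0.96273432  0.3839797 ]
 [ 0.          0.          0.          1.        ]] [0.40251596 0.15159689 0.23862697] [ 8.37206781e-02  1.69500240e-01  1.60179695e+00 -3.82090762e-04
  1.37061167e+00  1.65242586e+00]
```

View pics/w2.png

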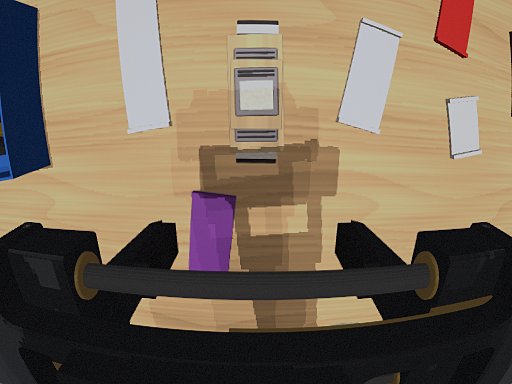

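Wrist view: stack along column 257, handheld cartridge about (235-278, 67-116), box ends at rows ~21 and ~162, cradles left and right. I'll take a crop for edges.

```bash
cat >> h.py <<'E'
def wray(c,uv,z):   # wrist fisheye pixel -> plane z
    uv=np.atleast_2d(np.float64(uv)); x=uv[:,0]-c['cx']; y=uv[:,1]-c['cy']; r=np.hypot(x,y); t=r/c['fx']
    k=np.sin(t)/np.maximum(r,1e-9); T=np.array(c['cam_to_world'])
    w=np.stack([x*k,-y*k,-np.cos(t)],-1)@T[:3,:3].T
    return (T[:3,3]+w*((z-T[2,3])/w[:,2])[:,None])[:,:2]
E
python3 - <<'E'
from h import *
im=cv2.imread('pics/w2.png'); c=cv2.resize(im[12:172,212:302],None,fx=3.75,fy=3.75,interpolation=cv2.INTER_CUBIC); cv2.imwrite('pics/w2c.png',c)
c=eyes.camera_info('wrist')
g=im[:,257].astype(int); print([(v,*g[v]) for v in range(15,170)if abs(g[v]-g[v-1]).sum()>40])
hsv=cv2.cvtColor(im,cv2.COLOR_BGR2HSV); white=(hsv[...,1]<50)&(hsv[...,2]>120)
for nm,roi in [('short',(440,85,490,165)),('med',(330,10,410,140)),('long',(110,0,180,140))]:
    v,u=np.nonzero(big(white,roi)); print(nm,rect(wray(c,np.c_[u,v],.008)))
E
```

```text
[(20, np.int64(54), np.int64(75), np.int64(95)), (21, np.int64(52), np.int64(45), np.int64(41)), (23, np.int64(34), np.int64(33), np.int64(34)), (24, np.int64(169), np.int64(163), np.int64(161)), (25, np.int64(205), np.int64(204), np.int64(201)), (33, np.int64(146), np.int64(136), np.int64(132)), (34, np.int64(125), np.int64(173), np.int64(189)), (47, np.int64(112), np.int64(154), np.int64(164)), (48, np.int64(114), np.int64(105), np.int64(111)), (49, np.int64(149), np.int64(145), np.int64(152)), (51, np.int64(106), np.int64(104), np.int64(111)), (52, np.int64(43), np.int64(40), np.int64(42)), (53, np.int64(83), np.int64(79), np.int64(84)), (54, np.int64(142), np.int64(139), np.int64(146)), (56, np.int64(108), np.int64(103), np.int64(109)), (57, np.int64(50), np.int64(46), np.int64(45)), (58, np.int64(67), np.int64(66), np.int64(74)), (59, np.int64(128), np.int64(166), np.int64(182)), (60, np.int64(139), np.int64(183), np.int64(198)), (67, np.int64(96), np.int64(110), np.int64(120)), (68, np.int64(141), np.int64(133), np.int64(140)), (70, np.int64(58), np.int64(56), np.int64(59)), (7
[... 896 characters left out ...]
), np.int64(114)), (136, np.int64(53), np.int64(51), np.int64(53)), (138, np.int64(131), np.int64(129), np.int64(136)), (141, np.int64(77), np.int64(82), np.int64(95)), (142, np.int64(131), np.int64(177), np.int64(206)), (149, np.int64(58), np.int64(81), np.int64(100)), (153, np.int64(111), np.int64(118), np.int64(124)), (159, np.int64(7), np.int64(5), np.int64(5)), (162, np.int64(25), np.int64(31), np.int64(41)), (163, np.int64(60), np.int64(86), np.int64(112)), (164, np.int64(85), np.int64(119), np.int64(151))]
short (array([ 460.1, -164.9]), array([91.9, 65.3]), 11.1)
med (array([5.182e+02, 3.000e-01]), array([148.1,  63.2]), -13.4)
long (array([538.5, 303.3]), array([192. ,  62.7]), 6.0)
```

View pics/w2c.png

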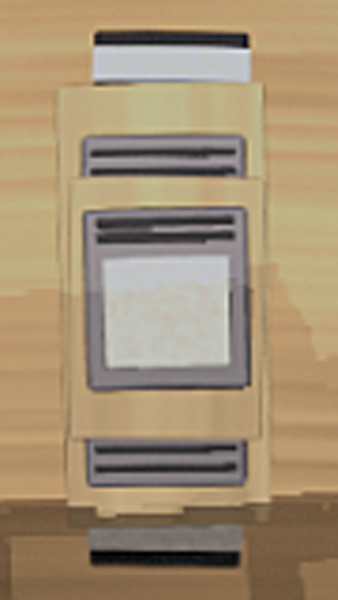

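Run:
```python
from h import *
c=eyes.camera_info('wrist')
for nm,f,n,z,cl,cr in [('hand',67,115.5,.058,235,278),('small',58.8,128.5,.048,231,282),('cons',47.5,141.5,.042,234.5,277),('large',33.7,148.5,.026,228,283),('box',20.5,162,.02,236.5,277)]:
    m=(f+n)/2; a=wray(c,[[257,f],[257,n],[cl,m],[cr,m]],z)*1000
    print(nm,a[:,0].round(1),(a[0,0]-a[1,0]).round(1),'cx',((a[0,0]+a[1,0])/2).round(1),'cy',((a[2,1]+a[3,1])/2).round(1),(a[2,1]-a[3,1]).round(1))
# lateral edges of large board top & bottom for yaw
g=eyes.camera_info('wrist')
for (t,b,z) in [((235,69),(236,114),.058),((278,69),(278,114),.058),((237.3,22),(236.3,160),.02),((278.5,22),(275.7,160),.02)]:
    q=wray(c,[t,b],z); e=q[0]-q[1]; print(np.degrees(np.arctan2(e[1],e[0])).round(1))
```

```text
hand [513.1 459.7 486.4 486.5] 53.4 cx 486.4 cy 150.6 46.5
small [524.  444.7 484.3 484.4] 79.3 cx 484.3 cy 150.6 56.9
cons [538.4 429.1 483.5 483.6] 109.2 cx 483.8 cy 151.5 48.2
large [559.1 418.7 488.4 488.5] 140.4 cx 488.9 cy 151.8 65.3
box [577.9 400.9 488.4 488.5] 177.1 cx 489.4 cy 150.3 48.8
1.1
0.4
-0.5
-0.8
```

```bash
python3 -m crank '[{"tx":0.42,"ty":0,"tz":0,"rx":0,"ry":0,"rz":0},{"tx":0.42,"ty":0,"tz":0,"rx":0,"ry":0,"rz":0},{"tx":0.42,"ty":0,"tz":-0.5,"rx":0,"ry":0,"rz":0},{"tx":0.42,"ty":0,"tz":-0.5,"rx":0,"ry":0,"rz":0},{"tx":0.42,"ty":0,"tz":-0.8,"rx":0,"ry":0,"rz":0},{"tx":0.42,"ty":0,"tz":-0.8,"rx":0,"ry":0,"rz":0},{"tx":0.42,"ty":0,"tz":-0.87,"rx":0,"ry":0,"rz":0},{"tx":0.42,"ty":0,"tz":-0.935,"rx":0,"ry":0,"rz":0},{"tx":0.42,"ty":0,"tz":-0.935,"rx":0,"ry":0,"rz":0}]' 0 10
python3 -m crank '[{"tx":0,"ty":0,"tz":0,"rx":0,"ry":0,"rz":0},{"tx":0,"ty":0,"tz":0,"rx":0,"ry":0,"rz":0}]'
python3 - <<'E'
from h import *
im,_=snap('wrist','w3'); cv2.imwrite('pics/w3.png',im[100:384,100:412,::-1])
E
```

```text
time: 2.8
tcp_pos: [0.4857, 0.15, 0.0495]
eef_rot: [0.0, -0.705, 0.001, 0.709]
ft_force: [-1.2, 0.3, 0.2]
finger_gap: 0.088
time: 2.97
tcp_pos: [0.4872, 0.1512, 0.0527]
eef_rot: [0.0, 0.708, 0.0, -0.707]
ft_force: [0.1, -0.5, -0.3]
finger_gap: 0.0879
```

View pics/w3.png

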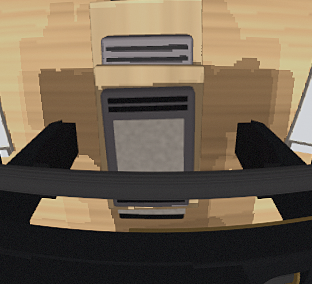

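The cartridge sits at crop x≈148 between fingertips at 77 and 237 (mid 157), so it's about 3 mm further +y. I'll shift, lower a touch and grip.

```bash
python3 -m crank '[{"tx":0,"ty":0.015,"tz":-0.01,"rx":0,"ry":0,"rz":0},{"tx":0,"ty":0.015,"tz":-0.01,"rx":0,"ry":0,"rz":0}]'
python3 -m crank '[{"tx":0,"ty":0,"tz":0,"rx":0,"ry":0,"rz":0},{"tx":0,"ty":0,"tz":0,"rx":0,"ry":0,"rz":0},{"tx":0,"ty":0,"tz":0,"rx":0,"ry":0,"rz":0},{"tx":0,"ty":0,"tz":0,"rx":0,"ry":0,"rz":0},{"tx":0,"ty":0,"tz":0,"rx":0,"ry":0,"rz":0},{"tx":0,"ty":0,"tz":0,"rx":0,"ry":0,"rz":0}]' 1 10
python3 -m crank '[{"tx":0,"ty":0,"tz":0.05,"rx":0,"ry":0,"rz":0},{"tx":0,"ty":0,"tz":0.1,"rx":0,"ry":0,"rz":0},{"tx":0,"ty":0,"tz":0.2,"rx":0,"ry":0,"rz":0},{"tx":0,"ty":0,"tz":0.4,"rx":0,"ry":0,"rz":0},{"tx":0,"ty":0,"tz":0.4,"rx":0,"ry":0,"rz":0}]'
python3 - <<'E'
from h import *
im,_=snap('wrist','w4'); cv2.imwrite('pics/w4.png',im[:,100:412,::-1])
E
```

```text
time: 3.18
tcp_pos: [0.4867, 0.1554, 0.0502]
eef_rot: [0.001, 0.708, 0.001, -0.707]
ft_force: [-0.1, -0.6, 0.6]
finger_gap: 0.0882
time: 3.68
tcp_pos: [0.4865, 0.1552, 0.0498]
eef_rot: [0.001, 0.707, 0.001, -0.707]
ft_force: [-0.4, 0.3, -0.4]
finger_gap: 0.0501
time: 4.1
tcp_pos: [0.489, 0.1555, 0.1353]
eef_rot: [0.001, 0.711, 0.001, -0.704]
ft_force: [1.4, 0.5, 1.2]
finger_gap: 0.048
```

View pics/w4.png

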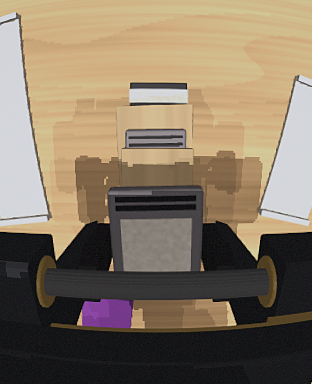

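Cartridge is held with a 48 mm gap, level. Next I carry it to the short cradle.

```bash
python3 -m crank '[{"tx":-0.06,"ty":-0.4,"tz":0,"rx":0,"ry":0,"rz":0.063},{"tx":-0.06,"ty":-0.8,"tz":0,"rx":0,"ry":0,"rz":0.063},{"tx":-0.06,"ty":-0.8,"tz":0,"rx":0,"ry":0,"rz":0.063},{"tx":-0.06,"ty":-0.8,"tz":0,"rx":0,"ry":0,"rz":0.063},{"tx":-0.06,"ty":-0.8,"tz":0,"rx":0,"ry":0,"rz":0.063}]'
python3 -m crank '[{"tx":-0.06,"ty":-0.79,"tz":0,"rx":0,"ry":0,"rz":0},{"tx":-0.06,"ty":-0.79,"tz":0,"rx":0,"ry":0,"rz":0},{"tx":-0.06,"ty":-0.79,"tz":0,"rx":0,"ry":0,"rz":0},{"tx":-0.06,"ty":-0.79,"tz":0,"rx":0,"ry":0,"rz":0},{"tx":-0.06,"ty":-0.79,"tz":0,"rx":0,"ry":0,"rz":0},{"tx":-0.06,"ty":-0.79,"tz":0,"rx":0,"ry":0,"rz":0}]'
python3 -m crank '[{"tx":0,"ty":0,"tz":-0.2,"rx":0,"ry":0,"rz":0},{"tx":0,"ty":0,"tz":-0.4,"rx":0,"ry":0,"rz":0},{"tx":0,"ty":0,"tz":-0.4,"rx":0,"ry":0,"rz":0},{"tx":0,"ty":0,"tz":-0.4,"rx":0,"ry":0,"rz":0}]'
python3 - <<'E'
from h import *
im,_=snap('wrist','w5'); cv2.imwrite('pics/w5.png',im[:,:,::-1]);print(arm.get_state())
E
```

```text
time: 4.57
tcp_pos: [0.4742, -0.0104, 0.1289]
eef_rot: [-0.069, -0.703, -0.068, 0.704]
ft_force: [1.3, 0.4, -0.0]
finger_gap: 0.048
time: 5.07
tcp_pos: [0.462, -0.1637, 0.1287]
eef_rot: [-0.069, -0.703, -0.07, 0.704]
ft_force: [-0.0, 0.9, -0.4]
finger_gap: 0.0482
time: 5.4
tcp_pos: [0.4618, -0.1611, 0.0489]
eef_rot: [-0.07, -0.702, -0.072, 0.705]
ft_force: [-0.6, 0.4, 0.3]
finger_gap: 0.0479
{'time': 5.45, 'joint_pos': array([-5.78592791e-01,  5.13039832e-01,  1.72239924e+00,  1.73138818e-04,
        9.06755192e-01,  7.90849176e-01]), 'joint_vel': array([-0.00609571, -0.03711831, -0.02911608, -0.00192262, -0.00530766,
       -0.00312658]), 'tau': array([-7.49517954e-02, -3.99134910e+01, -1.30883369e+01,  4.75000322e-02,
       -8.42863927e-02,  5.75282975e-03]), 'tcp_pos': array([ 0.462857  , -0.16193526,  0.05053707]), 'eef_rot': array([-0.07086064, -0.70339477, -0.07120288,  0.7036652 ]), 'ft_force': array([ 0.14112252,  0.22552846, -0.44273117]), 'torque': array([-0.01571305, -0.0224126 ,  0.0161514 ]), 'finger_gap': 0.0480859947643625}
```

View pics/w5.png

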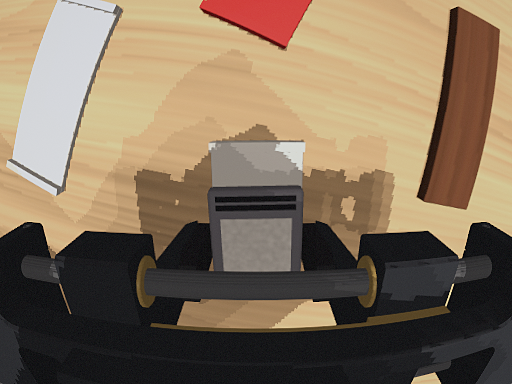

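The cradle lies straight ahead of the cartridge at cols 208-304, aligned; its far edge is at row ~142. I'll compute where its centre is along x.

Run:
```python
from h import *
c=eyes.camera_info('wrist'); s=arm.get_state(); t=s['tcp_pos'][:2]
a=np.radians(11.4); ax=np.array([np.cos(a),np.sin(a)]); ay=np.array([-ax[1],ax[0]])
for q in wray(c,[[209,141.5],[304,141.5],[256,141.5]],.012): print(((q-t)@ax*1000-45).round(1),((q-t)@ay*1000).round(1))
for q in wray(c,[[208,187],[302,187]],.0585): print(((q-t)@ax*1000-27).round(1),((q-t)@ay*1000).round(1))
```

```text
0.3 29.5
0.5 -29.9
0.1 0.1
1.7 23.3
1.8 -22.1
```

```bash
python3 -m crank '[{"tx":0,"ty":0,"tz":-0.1,"rx":0,"ry":0,"rz":0},{"tx":0,"ty":0,"tz":-0.15,"rx":0,"ry":0,"rz":0},{"tx":0,"ty":0,"tz":-0.18,"rx":0,"ry":0,"rz":0},{"tx":0,"ty":0,"tz":-0.195,"rx":0,"ry":0,"rz":0},{"tx":0,"ty":0,"tz":-0.205,"rx":0,"ry":0,"rz":0},{"tx":0,"ty":0,"tz":-0.21,"rx":0,"ry":0,"rz":0},{"tx":0,"ty":0,"tz":-0.21,"rx":0,"ry":0,"rz":0},{"tx":0,"ty":0,"tz":-0.21,"rx":0,"ry":0,"rz":0}]'
```

```text
time: 6.12
tcp_pos: [0.4631, -0.163, 0.0087]
eef_rot: [0.071, 0.704, 0.07, -0.703]
ft_force: [0.8, 0.8, 5.4]
finger_gap: 0.0478
```

Contact confirmed (5.4 N). I'll release, go back over the stack and grip the small board below its overhang.

```bash
python3 -m crank '[{"tx":0,"ty":0,"tz":0,"rx":0,"ry":0,"rz":0},{"tx":0,"ty":0,"tz":0,"rx":0,"ry":0,"rz":0},{"tx":0,"ty":0,"tz":0,"rx":0,"ry":0,"rz":0},{"tx":0,"ty":0,"tz":0,"rx":0,"ry":0,"rz":0},{"tx":0,"ty":0,"tz":0.1,"rx":0,"ry":0,"rz":0},{"tx":0,"ty":0,"tz":0.5,"rx":0,"ry":0,"rz":0},{"tx":0,"ty":0,"tz":0.5,"rx":0,"ry":0,"rz":0},{"tx":0,"ty":0,"tz":0.5,"rx":0,"ry":0,"rz":0}]' 0
python3 -m crank '[{"tx":-0.1,"ty":0.79,"tz":0.2,"rx":0,"ry":0,"rz":-0.063},{"tx":-0.1,"ty":0.79,"tz":0.2,"rx":0,"ry":0,"rz":-0.063},{"tx":-0.1,"ty":0.79,"tz":0.2,"rx":0,"ry":0,"rz":-0.063},{"tx":-0.1,"ty":0.79,"tz":0.2,"rx":0,"ry":0,"rz":-0.063},{"tx":-0.1,"ty":0.79,"tz":0.2,"rx":0,"ry":0,"rz":-0.063}]'
python3 -m crank '[{"tx":-0.1,"ty":0.79,"tz":0,"rx":0,"ry":0,"rz":0},{"tx":-0.1,"ty":0.79,"tz":0,"rx":0,"ry":0,"rz":0},{"tx":-0.1,"ty":0.79,"tz":0,"rx":0,"ry":0,"rz":0},{"tx":-0.1,"ty":0.79,"tz":0,"rx":0,"ry":0,"rz":0},{"tx":-0.1,"ty":0.79,"tz":0,"rx":0,"ry":0,"rz":0},{"tx":-0.1,"ty":0.79,"tz":0,"rx":0,"ry":0,"rz":0}]'
python3 - <<'E'
from h import *
im,_=snap('wrist','w6'); snap('top','t6'); cv2.imwrite('pics/w6.png',im[:,:,::-1]); c=eyes.camera_info('wrist');t=arm.get_state()['tcp_pos'];print(t)
T=np.array(c['cam_to_world']);print(T.round(3))
E
```

```text
time: 6.78
tcp_pos: [0.4649, -0.1642, 0.1136]
eef_rot: [0.073, 0.707, 0.068, -0.701]
ft_force: [0.1, -1.1, 0.3]
finger_gap: 0.088
time: 7.2
tcp_pos: [0.4412, 0.0003, 0.1489]
eef_rot: [0.002, 0.707, 0.003, -0.707]
ft_force: [-0.6, 0.5, 0.6]
finger_gap: 0.0878
time: 7.7
tcp_pos: [0.4221, 0.1542, 0.1473]
eef_rot: [-0.002, -0.707, -0.002, 0.707]
ft_force: [-0.1, -0.6, -0.3]
finger_gap: 0.0884
[0.42264764 0.15253167 0.14742339]
[[ 0.002  0.963  0.271  0.49 ]
 [-1.     0.001  0.001  0.152]
 [ 0.001 -0.271  0.963  0.293]
 [ 0.     0.     0.     1.   ]]
```

View pics/w6.png

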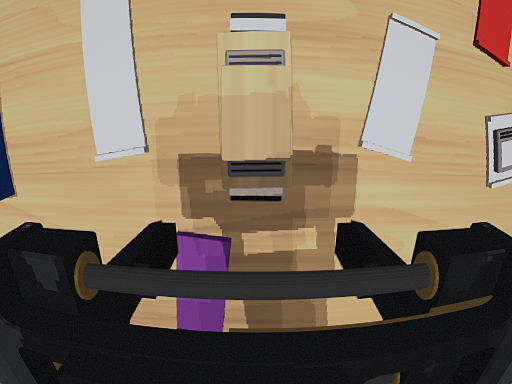

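Run:
```python
from h import *
c=eyes.camera_info('wrist')
for nm,f,n,z,cl,cr in [('small',66.5,160.5,.048,221,292.5),('cons',50,176,.042,225.5,285),('box',14,200,.02,230,283)]:
    m=(f+n)/2; a=wray(c,[[257,f],[257,n],[cl,m],[cr,m]],z)*1000
    print(nm,(a[0,0]-a[1,0]).round(1),'cx',((a[0,0]+a[1,0])/2).round(1),'cy',((a[2,1]+a[3,1])/2).round(1),(a[2,1]-a[3,1]).round(1))
im=cv2.imread('pics/t6.png'); hsv=cv2.cvtColor(im,cv2.COLOR_BGR2HSV); g=im[140:205,228:300]; k=(hsv[...,2]<125)&(hsv[...,1]<90)
```

```text
small 78.1 cx 483.8 cy 151.5 58.5
cons 107.9 cx 483.9 cy 152.7 49.8
box 176.4 cx 489.2 cy 151.6 48.1
```

```bash
python3 -m crank '[{"tx":0.31,"ty":0.01,"tz":0,"rx":0,"ry":0,"rz":0},{"tx":0.31,"ty":0.01,"tz":0,"rx":0,"ry":0,"rz":0},{"tx":0.31,"ty":0.01,"tz":-0.2,"rx":0,"ry":0,"rz":0},{"tx":0.31,"ty":0.01,"tz":-0.38,"rx":0,"ry":0,"rz":0},{"tx":0.31,"ty":0.01,"tz":-0.46,"rx":0,"ry":0,"rz":0},{"tx":0.31,"ty":0.01,"tz":-0.54,"rx":0,"ry":0,"rz":0},{"tx":0.31,"ty":0.01,"tz":-0.54,"rx":0,"ry":0,"rz":0},{"tx":0.31,"ty":0.01,"tz":-0.54,"rx":0,"ry":0,"rz":0}]' 0 10
python3 -c "
from station import arm;print(arm.get_state()['tcp_pos'])"
```

```text
time: 8.47
tcp_pos: [0.4847, 0.1539, 0.0395]
eef_rot: [-0.0, -0.707, 0.0, 0.708]
ft_force: [0.2, 0.5, 0.1]
finger_gap: 0.0882
[0.48473874 0.15388377 0.03948709]
```

```bash
python3 -m crank '[{"tx":0,"ty":0,"tz":-0.012,"rx":0,"ry":0,"rz":0},{"tx":0,"ty":0,"tz":-0.012,"rx":0,"ry":0,"rz":0}]' 0 10
python3 -m crank '[{"tx":0,"ty":0,"tz":0,"rx":0,"ry":0,"rz":0},{"tx":0,"ty":0,"tz":0,"rx":0,"ry":0,"rz":0},{"tx":0,"ty":0,"tz":0,"rx":0,"ry":0,"rz":0},{"tx":0,"ty":0,"tz":0,"rx":0,"ry":0,"rz":0},{"tx":0,"ty":0,"tz":0,"rx":0,"ry":0,"rz":0},{"tx":0,"ty":0,"tz":0,"rx":0,"ry":0,"rz":0}]' 1 10
python3 -m crank '[{"tx":0,"ty":0,"tz":0.05,"rx":0,"ry":0,"rz":0},{"tx":0,"ty":0,"tz":0.1,"rx":0,"ry":0,"rz":0},{"tx":0,"ty":0,"tz":0.2,"rx":0,"ry":0,"rz":0},{"tx":0,"ty":0,"tz":0.4,"rx":0,"ry":0,"rz":0},{"tx":0,"ty":0,"tz":0.5,"rx":0,"ry":0,"rz":0},{"tx":0,"ty":0,"tz":0.5,"rx":0,"ry":0,"rz":0}]'
python3 - <<'E'
from h import *
im,_=snap('wrist','w7'); cv2.imwrite('pics/w7.png',im[:,100:412,::-1])
E
```

```text
time: 8.63
tcp_pos: [0.4851, 0.1547, 0.0381]
eef_rot: [0.0, 0.708, 0.001, -0.707]
ft_force: [-0.6, -0.1, -0.8]
finger_gap: 0.0882
time: 9.13
tcp_pos: [0.4846, 0.1552, 0.0375]
eef_rot: [0.001, 0.707, 0.001, -0.707]
ft_force: [-0.6, -0.6, 2.1]
finger_gap: 0.0574
time: 9.63
tcp_pos: [0.4863, 0.1554, 0.1414]
eef_rot: [0.001, 0.71, 0.001, -0.704]
ft_force: [1.8, 0.8, -0.1]
finger_gap: 0.0578
```

View pics/w7.png

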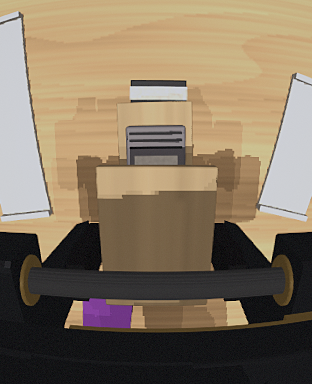

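Board held flat (57.6 mm gap). Carrying it to the block.

```bash
python3 -m crank '[{"tx":0.1,"ty":-0.4,"tz":0,"rx":0,"ry":0,"rz":0.01},{"tx":0.14,"ty":-0.755,"tz":0,"rx":0,"ry":0,"rz":0.01},{"tx":0.14,"ty":-0.755,"tz":0,"rx":0,"ry":0,"rz":0.01},{"tx":0.14,"ty":-0.755,"tz":0,"rx":0,"ry":0,"rz":0.01},{"tx":0.14,"ty":-0.755,"tz":0,"rx":0,"ry":0,"rz":0.01}]'
python3 -m crank '[{"tx":0.14,"ty":-0.755,"tz":0,"rx":0,"ry":0,"rz":0},{"tx":0.14,"ty":-0.755,"tz":0,"rx":0,"ry":0,"rz":0},{"tx":0.14,"ty":-0.755,"tz":0,"rx":0,"ry":0,"rz":0},{"tx":0.14,"ty":-0.755,"tz":0,"rx":0,"ry":0,"rz":0}]'
python3 -m crank '[{"tx":0.14,"ty":-0.755,"tz":0,"rx":0,"ry":0,"rz":0},{"tx":0.14,"ty":-0.755,"tz":0,"rx":0,"ry":0,"rz":0},{"tx":0.14,"ty":-0.755,"tz":0,"rx":0,"ry":0,"rz":0},{"tx":0.14,"ty":-0.755,"tz":0,"rx":0,"ry":0,"rz":0},{"tx":0.14,"ty":-0.755,"tz":0,"rx":0,"ry":0,"rz":0},{"tx":0.14,"ty":-0.755,"tz":-0.3,"rx":0,"ry":0,"rz":0},{"tx":0.14,"ty":-0.755,"tz":-0.3,"rx":0,"ry":0,"rz":0},{"tx":0.14,"ty":-0.755,"tz":-0.3,"rx":0,"ry":0,"rz":0}]'
python3 - <<'E'
from h import *
im,_=snap('wrist','w8'); cv2.imwrite('pics/w8.png',im[:,:,::-1]); print(arm.get_state()['tcp_pos'])
E
```

```text
time: 10.1
tcp_pos: [0.5129, -0.0003, 0.1358]
eef_rot: [-0.01, -0.706, -0.01, 0.708]
ft_force: [-0.7, -0.1, 0.0]
finger_gap: 0.0577
time: 10.43
tcp_pos: [0.5404, -0.1492, 0.1358]
eef_rot: [-0.011, -0.706, -0.012, 0.708]
ft_force: [-0.1, -0.1, -0.4]
finger_gap: 0.0578
time: 11.1
tcp_pos: [0.5664, -0.2953, 0.0716]
eef_rot: [-0.009, -0.704, -0.014, 0.71]
ft_force: [0.3, 0.9, -0.7]
finger_gap: 0.0574
[ 0.56754566 -0.29607646  0.07452962]
```

View pics/w8.png

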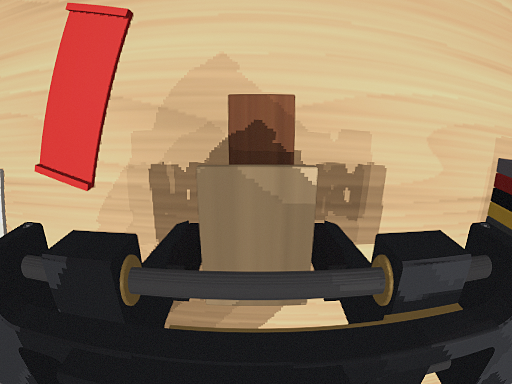

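Run:
```python
from h import *
c=eyes.camera_info('wrist'); t=arm.get_state()['tcp_pos'][:2]
for a,b,z,L in [((228,95.5),(295,95.5),.012,75),((197,167),(319,166),.0855,40)]:
    q=(wray(c,[a,b],z)-t)*1000; print(q.round(1)); m=q.mean(0); print('centre rel tcp',m-[L,0])
q=wray(c,[(228,95.5),(229,160),(295,95),(295,160)],.012); print(np.degrees(np.arctan2(*(q[0]-q[1])[::-1])),np.degrees(np.arctan2(*(q[2]-q[3])[::-1])))
```

```text
[[ 73.9  21.7]
 [ 75.6 -24.6]]
centre rel tcp [-0.25785711 -1.45542874]
[[ 38.4  28.4]
 [ 40.9 -28.5]]
centre rel tcp [-0.31917267 -0.04137563]
2.0657106127935343 3.0037694859917736
```

```bash
python3 -m crank '[{"tx":0,"ty":-0.017,"tz":-0.1,"rx":0,"ry":0,"rz":0},{"tx":0,"ty":-0.017,"tz":-0.2,"rx":0,"ry":0,"rz":0},{"tx":0,"ty":-0.017,"tz":-0.26,"rx":0,"ry":0,"rz":0},{"tx":0,"ty":-0.017,"tz":-0.3,"rx":0,"ry":0,"rz":0},{"tx":0,"ty":-0.017,"tz":-0.315,"rx":0,"ry":0,"rz":0},{"tx":0,"ty":-0.017,"tz":-0.325,"rx":0,"ry":0,"rz":0},{"tx":0,"ty":-0.017,"tz":-0.33,"rx":0,"ry":0,"rz":0},{"tx":0,"ty":-0.017,"tz":-0.33,"rx":0,"ry":0,"rz":0},{"tx":0,"ty":-0.017,"tz":-0.33,"rx":0,"ry":0,"rz":0}]'
```

```text
time: 11.9
tcp_pos: [0.5688, -0.3014, 0.0121]
eef_rot: [0.012, 0.707, 0.012, -0.707]
ft_force: [0.2, 0.0, 0.2]
finger_gap: 0.0577
```

```bash
python3 -m crank '[{"tx":0,"ty":0,"tz":-0.01,"rx":0,"ry":0,"rz":0},{"tx":0,"ty":0,"tz":-0.01,"rx":0,"ry":0,"rz":0},{"tx":0,"ty":0,"tz":-0.01,"rx":0,"ry":0,"rz":0}]'
python3 -m crank '[{"tx":0,"ty":0,"tz":-0.008,"rx":0,"ry":0,"rz":0},{"tx":0,"ty":0,"tz":-0.008,"rx":0,"ry":0,"rz":0},{"tx":0,"ty":0,"tz":-0.008,"rx":0,"ry":0,"rz":0}]'
```

```text
time: 12.15
tcp_pos: [0.5685, -0.3012, 0.0094]
eef_rot: [0.012, 0.707, 0.012, -0.707]
ft_force: [0.6, -0.4, -0.0]
finger_gap: 0.0576
time: 12.4
tcp_pos: [0.5685, -0.3012, 0.0077]
eef_rot: [-0.012, -0.707, -0.012, 0.707]
ft_force: [-0.4, -0.4, -0.5]
finger_gap: 0.058
```

```bash
python3 -m crank '[{"tx":0,"ty":0,"tz":-0.006,"rx":0,"ry":0,"rz":0},{"tx":0,"ty":0,"tz":-0.006,"rx":0,"ry":0,"rz":0},{"tx":0,"ty":0,"tz":-0.006,"rx":0,"ry":0,"rz":0}]'
python3 -m crank '[{"tx":0,"ty":0,"tz":-0.004,"rx":0,"ry":0,"rz":0},{"tx":0,"ty":0,"tz":-0.004,"rx":0,"ry":0,"rz":0},{"tx":0,"ty":0,"tz":-0.004,"rx":0,"ry":0,"rz":0}]'
```

```text
time: 12.65
tcp_pos: [0.5686, -0.3013, 0.0074]
eef_rot: [0.012, 0.707, 0.012, -0.707]
ft_force: [-1.8, 1.5, 6.1]
finger_gap: 0.0576
time: 12.9
tcp_pos: [0.5687, -0.3012, 0.0071]
eef_rot: [0.012, 0.707, 0.012, -0.707]
ft_force: [-3.1, 1.8, 9.9]
finger_gap: 0.0578
```

```bash
python3 -m crank '[{"tx":0,"ty":0,"tz":0,"rx":0,"ry":0,"rz":0},{"tx":0,"ty":0,"tz":0,"rx":0,"ry":0,"rz":0},{"tx":0,"ty":0,"tz":0,"rx":0,"ry":0,"rz":0},{"tx":0,"ty":0,"tz":0,"rx":0,"ry":0,"rz":0},{"tx":0,"ty":0,"tz":0.1,"rx":0,"ry":0,"rz":0},{"tx":0,"ty":0,"tz":0.6,"rx":0,"ry":0,"rz":0},{"tx":0,"ty":0,"tz":0.6,"rx":0,"ry":0,"rz":0},{"tx":0,"ty":0,"tz":0.6,"rx":0,"ry":0,"rz":0}]' 0
python3 -m crank '[{"tx":-0.14,"ty":0.76,"tz":0,"rx":0,"ry":0,"rz":-0.01},{"tx":-0.14,"ty":0.76,"tz":0,"rx":0,"ry":0,"rz":-0.01},{"tx":-0.14,"ty":0.76,"tz":0,"rx":0,"ry":0,"rz":-0.01},{"tx":-0.14,"ty":0.76,"tz":0,"rx":0,"ry":0,"rz":-0.01}]'
python3 -m crank '[{"tx":-0.14,"ty":0.76,"tz":0,"rx":0,"ry":0,"rz":0},{"tx":-0.14,"ty":0.76,"tz":0,"rx":0,"ry":0,"rz":0},{"tx":-0.14,"ty":0.76,"tz":0,"rx":0,"ry":0,"rz":0},{"tx":-0.14,"ty":0.76,"tz":0,"rx":0,"ry":0,"rz":0}]'
python3 -m crank '[{"tx":-0.14,"ty":0.76,"tz":0,"rx":0,"ry":0,"rz":0},{"tx":-0.14,"ty":0.76,"tz":0,"rx":0,"ry":0,"rz":0},{"tx":-0.14,"ty":0.76,"tz":0,"rx":0,"ry":0,"rz":0},{"tx":-0.14,"ty":0.76,"tz":0,"rx":0,"ry":0,"rz":0},{"tx":-0.14,"ty":0.76,"tz":-0.1,"rx":0,"ry":0,"rz":0},{"tx":-0.14,"ty":0.76,"tz":-0.3,"rx":0,"ry":0,"rz":0},{"tx":-0.14,"ty":0.76,"tz":-0.38,"rx":0,"ry":0,"rz":0},{"tx":-0.14,"ty":0.76,"tz":-0.38,"rx":0,"ry":0,"rz":0},{"tx":-0.14,"ty":0.76,"tz":-0.38,"rx":0,"ry":0,"rz":0}]'
python3 - <<'E'
from h import *
im,_=snap('wrist','w9'); cv2.imwrite('pics/w9.png',im[60:,100:412,::-1]); print(arm.get_state()['tcp_pos'])
E
```

```text
time: 13.57
tcp_pos: [0.5699, -0.3022, 0.1312]
eef_rot: [0.014, 0.709, 0.01, -0.705]
ft_force: [0.7, -0.6, 0.8]
finger_gap: 0.0882
time: 13.9
tcp_pos: [0.5394, -0.1463, 0.1257]
eef_rot: [-0.001, -0.707, -0.001, 0.707]
ft_force: [-0.5, -0.4, 0.2]
finger_gap: 0.0879
time: 14.23
tcp_pos: [0.5113, 0.0056, 0.1257]
eef_rot: [-0.001, -0.707, -0.001, 0.707]
ft_force: [-0.4, -0.0, -0.6]
finger_gap: 0.0884
time: 14.98
tcp_pos: [0.4845, 0.1548, 0.0496]
eef_rot: [-0.001, -0.707, -0.001, 0.708]
ft_force: [0.2, 0.6, 0.2]
finger_gap: 0.0881
[0.48511613 0.15473741 0.05056414]
```

View pics/w9.png

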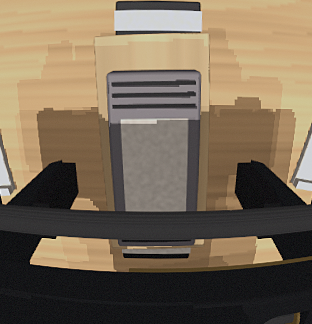

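Console cartridge is centred between the fingers (155 vs 157). Lower and grip.

```bash
python3 -m crank '[{"tx":0,"ty":0,"tz":-0.06,"rx":0,"ry":0,"rz":0},{"tx":0,"ty":0,"tz":-0.1,"rx":0,"ry":0,"rz":0},{"tx":0,"ty":0,"tz":-0.1,"rx":0,"ry":0,"rz":0},{"tx":0,"ty":0,"tz":-0.1,"rx":0,"ry":0,"rz":0}]' 0 20
python3 -m crank '[{"tx":0,"ty":0,"tz":0,"rx":0,"ry":0,"rz":0},{"tx":0,"ty":0,"tz":0,"rx":0,"ry":0,"rz":0},{"tx":0,"ty":0,"tz":0,"rx":0,"ry":0,"rz":0},{"tx":0,"ty":0,"tz":0,"rx":0,"ry":0,"rz":0},{"tx":0,"ty":0,"tz":0,"rx":0,"ry":0,"rz":0},{"tx":0,"ty":0,"tz":0,"rx":0,"ry":0,"rz":0},{"tx":0,"ty":0,"tz":0,"rx":0,"ry":0,"rz":0}]' 1 20
python3 -m crank '[{"tx":0,"ty":0,"tz":0.05,"rx":0,"ry":0,"rz":0},{"tx":0,"ty":0,"tz":0.1,"rx":0,"ry":0,"rz":0},{"tx":0,"ty":0,"tz":0.2,"rx":0,"ry":0,"rz":0},{"tx":0,"ty":0,"tz":0.4,"rx":0,"ry":0,"rz":0},{"tx":0,"ty":0,"tz":0.5,"rx":0,"ry":0,"rz":0},{"tx":0,"ty":0,"tz":0.5,"rx":0,"ry":0,"rz":0}]'
python3 -c "
from station import arm;print(arm.get_state()['tcp_pos'])"
```

```text
time: 15.37
tcp_pos: [0.4848, 0.1547, 0.0303]
eef_rot: [0.001, 0.707, 0.001, -0.707]
ft_force: [-0.1, -0.0, -0.2]
finger_gap: 0.0883
time: 15.95
tcp_pos: [0.4846, 0.1548, 0.0298]
eef_rot: [0.001, 0.707, 0.001, -0.707]
ft_force: [-0.4, 0.2, 1.3]
finger_gap: 0.05
time: 16.45
tcp_pos: [0.4863, 0.155, 0.1337]
eef_rot: [0.001, 0.71, 0.001, -0.704]
ft_force: [0.6, 0.2, 0.0]
finger_gap: 0.0496
[0.48625703 0.1549886  0.13365683]
```

```bash
python3 -m crank '[{"tx":0.1,"ty":-0.4,"tz":0,"rx":0,"ry":0,"rz":-0.073},{"tx":0.175,"ty":-0.765,"tz":0,"rx":0,"ry":0,"rz":-0.073},{"tx":0.175,"ty":-0.765,"tz":0,"rx":0,"ry":0,"rz":-0.073},{"tx":0.175,"ty":-0.765,"tz":0,"rx":0,"ry":0,"rz":-0.073},{"tx":0.175,"ty":-0.765,"tz":0,"rx":0,"ry":0,"rz":-0.073},{"tx":0.175,"ty":-0.765,"tz":-0.38,"rx":0,"ry":0,"rz":-0.073},{"tx":0.175,"ty":-0.765,"tz":-0.38,"rx":0,"ry":0,"rz":-0.073},{"tx":0.175,"ty":-0.765,"tz":-0.38,"rx":0,"ry":0,"rz":-0.073},{"tx":0.175,"ty":-0.765,"tz":-0.38,"rx":0,"ry":0,"rz":-0.073}]'
python3 - <<'E'
from h import *
im,_=snap('wrist','w10'); cv2.imwrite('pics/w10.png',im[:,:,::-1]); print(arm.get_state()['tcp_pos'])
E
```

```text
time: 17.2
tcp_pos: [0.5185, 0.0023, 0.0526]
eef_rot: [0.08, -0.701, 0.08, 0.704]
ft_force: [0.2, -0.3, -0.0]
finger_gap: 0.0498
[0.51963349 0.00208447 0.05416934]
```

View pics/w10.png

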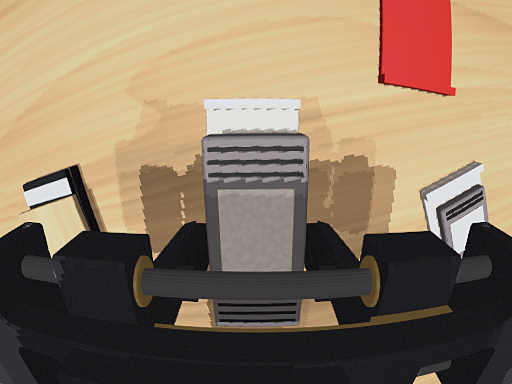

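Run:
```python
from h import *
c=eyes.camera_info('wrist'); s=arm.get_state(); t=s['tcp_pos'][:2]
a=np.radians(-13.1); ax=np.array([np.cos(a),np.sin(a)]); ay=np.array([-ax[1],ax[0]])
for uv,z,L in [([[205,99.5],[300,99.5]],.012,73),([[202.5,136],[308.5,136]],.066,55)]:
  for q in wray(c,uv,z): print(((q-t)@ax*1000-L).round(1),((q-t)@ay*1000).round(1))
```

```text
-0.9 31.1
-1.0 -28.5
-0.9 23.3
-0.9 -24.8
```

```bash
python3 -m crank '[{"tx":0,"ty":0.007,"tz":-0.08,"rx":0,"ry":0,"rz":0},{"tx":0,"ty":0.007,"tz":-0.14,"rx":0,"ry":0,"rz":0},{"tx":0,"ty":0.007,"tz":-0.18,"rx":0,"ry":0,"rz":0},{"tx":0,"ty":0.007,"tz":-0.2,"rx":0,"ry":0,"rz":0},{"tx":0,"ty":0.007,"tz":-0.21,"rx":0,"ry":0,"rz":0},{"tx":0,"ty":0.007,"tz":-0.215,"rx":0,"ry":0,"rz":0},{"tx":0,"ty":0.007,"tz":-0.215,"rx":0,"ry":0,"rz":0},{"tx":0,"ty":0.007,"tz":-0.215,"rx":0,"ry":0,"rz":0}]'
python3 -m crank '[{"tx":0,"ty":0,"tz":-0.006,"rx":0,"ry":0,"rz":0},{"tx":0,"ty":0,"tz":-0.006,"rx":0,"ry":0,"rz":0},{"tx":0,"ty":0,"tz":-0.006,"rx":0,"ry":0,"rz":0}]'
```

```text
time: 17.92
tcp_pos: [0.5198, 0.0031, 0.0113]
eef_rot: [-0.08, 0.703, -0.08, -0.702]
ft_force: [-0.2, -0.5, -0.9]
finger_gap: 0.0496
time: 18.17
tcp_pos: [0.5198, 0.0031, 0.0098]
eef_rot: [-0.08, 0.703, -0.08, -0.702]
ft_force: [-0.8, -0.1, 1.8]
finger_gap: 0.05
```

```bash
python3 -m crank '[{"tx":0,"ty":0,"tz":-0.003,"rx":0,"ry":0,"rz":0},{"tx":0,"ty":0,"tz":-0.003,"rx":0,"ry":0,"rz":0},{"tx":0,"ty":0,"tz":-0.003,"rx":0,"ry":0,"rz":0}]'
python3 -m crank '[{"tx":0,"ty":0,"tz":0,"rx":0,"ry":0,"rz":0},{"tx":0,"ty":0,"tz":0,"rx":0,"ry":0,"rz":0},{"tx":0,"ty":0,"tz":0,"rx":0,"ry":0,"rz":0},{"tx":0,"ty":0,"tz":0,"rx":0,"ry":0,"rz":0},{"tx":0,"ty":0,"tz":0.1,"rx":0,"ry":0,"rz":0},{"tx":0,"ty":0,"tz":0.5,"rx":0,"ry":0,"rz":0},{"tx":0,"ty":0,"tz":0.5,"rx":0,"ry":0,"rz":0},{"tx":0,"ty":0,"tz":0.5,"rx":0,"ry":0,"rz":0}]' 0
python3 -m crank '[{"tx":-0.45,"ty":0.76,"tz":0,"rx":0,"ry":0,"rz":0.073},{"tx":-0.45,"ty":0.76,"tz":0,"rx":0,"ry":0,"rz":0.073},{"tx":-0.45,"ty":0.76,"tz":0,"rx":0,"ry":0,"rz":0.073},{"tx":-0.45,"ty":0.76,"tz":0,"rx":0,"ry":0,"rz":0.073},{"tx":-0.45,"ty":0.76,"tz":0,"rx":0,"ry":0,"rz":0.073},{"tx":-0.45,"ty":0.76,"tz":0,"rx":0,"ry":0,"rz":0.073}]'
python3 - <<'E'
from h import *
im,_=snap('wrist','w11'); im2,_=snap('top','t11'); 
b=im2[60:220,90:330]; b=cv2.resize(b,(480,320)); cv2.imwrite('pics/v11.png',np.vstack([im[:230,:480],b])[:,:,::-1]); print(arm.get_state()['tcp_pos'])
E
```

```text
time: 18.42
tcp_pos: [0.5198, 0.0031, 0.0098]
eef_rot: [-0.08, 0.703, -0.08, -0.702]
ft_force: [-1.6, 0.1, 10.0]
finger_gap: 0.0495
time: 19.08
tcp_pos: [0.5223, 0.0027, 0.1151]
eef_rot: [-0.08, 0.707, -0.08, -0.699]
ft_force: [0.4, -0.4, 1.1]
finger_gap: 0.0878
time: 19.58
tcp_pos: [0.4279, 0.1571, 0.1087]
eef_rot: [-0.002, -0.707, -0.002, 0.707]
ft_force: [0.6, -0.1, -0.1]
finger_gap: 0.088
[0.42998916 0.15495634 0.10881473]
```

View pics/v11.png

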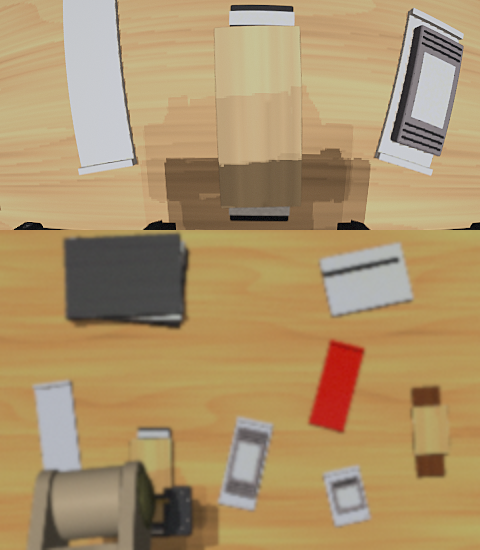

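All placed pieces look centred; the large board spans rows 27-207, cols 215-302 in the wrist view.

Run:
```python
from h import *
c=eyes.camera_info('wrist')
for f,n,z,cl,cr in [(27,207,.026,216.5,301.5),(6.5,220.5,.02,229,290)]:
    m=(f+n)/2; a=wray(c,[[257,f],[257,n],[cl,m],[cr,m]],z)*1000
    print((a[0,0]-a[1,0]).round(1),'cx',((a[0,0]+a[1,0])/2).round(1),'cy',((a[2,1]+a[3,1])/2).round(1),(a[2,1]-a[3,1]).round(1))
```

```text
142.7 cx 488.2 cy 152.3 65.1
176.4 cx 490.8 cy 151.8 47.7
```

```bash
python3 -m crank '[{"tx":0.29,"ty":0,"tz":0,"rx":0,"ry":0,"rz":0},{"tx":0.29,"ty":0,"tz":0,"rx":0,"ry":0,"rz":0},{"tx":0.29,"ty":0,"tz":-0.1,"rx":0,"ry":0,"rz":0},{"tx":0.29,"ty":0,"tz":-0.25,"rx":0,"ry":0,"rz":0},{"tx":0.29,"ty":0,"tz":-0.38,"rx":0,"ry":0,"rz":0},{"tx":0.29,"ty":0,"tz":-0.44,"rx":0,"ry":0,"rz":0},{"tx":0.29,"ty":0,"tz":-0.465,"rx":0,"ry":0,"rz":0},{"tx":0.29,"ty":0,"tz":-0.465,"rx":0,"ry":0,"rz":0},{"tx":0.29,"ty":0,"tz":-0.465,"rx":0,"ry":0,"rz":0}]' 0 10
python3 -m crank '[{"tx":0,"ty":0,"tz":0,"rx":0,"ry":0,"rz":0},{"tx":0,"ty":0,"tz":0,"rx":0,"ry":0,"rz":0}]'
```

```text
time: 20.43
tcp_pos: [0.4884, 0.1544, 0.0163]
eef_rot: [0.0, 0.707, 0.0, -0.707]
ft_force: [-0.0, -0.1, -0.5]
finger_gap: 0.0883
time: 20.6
tcp_pos: [0.4882, 0.155, 0.0169]
eef_rot: [0.001, 0.708, 0.001, -0.706]
ft_force: [-0.4, -1.4, 0.2]
finger_gap: 0.0879
```

```bash
python3 -m crank '[{"tx":0,"ty":0,"tz":-0.007,"rx":0,"ry":0,"rz":0},{"tx":0,"ty":0,"tz":-0.007,"rx":0,"ry":0,"rz":0}]' 0 12
python3 -m crank '[{"tx":0,"ty":0,"tz":0,"rx":0,"ry":0,"rz":0},{"tx":0,"ty":0,"tz":0,"rx":0,"ry":0,"rz":0},{"tx":0,"ty":0,"tz":0,"rx":0,"ry":0,"rz":0},{"tx":0,"ty":0,"tz":0,"rx":0,"ry":0,"rz":0},{"tx":0,"ty":0,"tz":0,"rx":0,"ry":0,"rz":0},{"tx":0,"ty":0,"tz":0,"rx":0,"ry":0,"rz":0}]' 1 12
python3 -m crank '[{"tx":0,"ty":0,"tz":0.05,"rx":0,"ry":0,"rz":0},{"tx":0,"ty":0,"tz":0.1,"rx":0,"ry":0,"rz":0},{"tx":0,"ty":0,"tz":0.2,"rx":0,"ry":0,"rz":0},{"tx":0,"ty":0,"tz":0.4,"rx":0,"ry":0,"rz":0},{"tx":0,"ty":0,"tz":0.55,"rx":0,"ry":0,"rz":0},{"tx":0,"ty":0,"tz":0.55,"rx":0,"ry":0,"rz":0},{"tx":0,"ty":0,"tz":0.55,"rx":0,"ry":0,"rz":0}]'
python3 -m crank '[{"tx":0,"ty":0,"tz":0,"rx":0,"ry":0,"rz":0},{"tx":0,"ty":0,"tz":0,"rx":0,"ry":0,"rz":0}]'
```

```text
time: 20.77
tcp_pos: [0.4877, 0.1552, 0.0149]
eef_rot: [0.001, 0.707, 0.001, -0.707]
ft_force: [0.8, 1.4, -0.0]
finger_gap: 0.0882
time: 21.27
tcp_pos: [0.4875, 0.1552, 0.0146]
eef_rot: [0.001, 0.707, 0.001, -0.707]
ft_force: [-0.2, 1.0, 0.6]
finger_gap: 0.0658
time: 21.85
tcp_pos: [0.4881, 0.1553, 0.1266]
eef_rot: [0.001, 0.709, 0.001, -0.706]
ft_force: [-0.8, -0.4, -0.7]
finger_gap: 0.0659
time: 22.02
tcp_pos: [0.4869, 0.1551, 0.1236]
eef_rot: [-0.001, -0.706, -0.001, 0.708]
ft_force: [-0.4, -0.0, -1.3]
finger_gap: 0.0658
```

```bash
python3 -m crank '[{"tx":0.07,"ty":-0.4,"tz":0,"rx":0,"ry":0,"rz":0.011},{"tx":0.135,"ty":-0.76,"tz":0,"rx":0,"ry":0,"rz":0.011},{"tx":0.135,"ty":-0.76,"tz":0,"rx":0,"ry":0,"rz":0.011},{"tx":0.135,"ty":-0.76,"tz":0,"rx":0,"ry":0,"rz":0.011},{"tx":0.135,"ty":-0.76,"tz":0,"rx":0,"ry":0,"rz":0.011}]'
python3 -m crank '[{"tx":0.135,"ty":-0.76,"tz":0,"rx":0,"ry":0,"rz":0},{"tx":0.135,"ty":-0.76,"tz":0,"rx":0,"ry":0,"rz":0},{"tx":0.135,"ty":-0.76,"tz":0,"rx":0,"ry":0,"rz":0},{"tx":0.135,"ty":-0.76,"tz":0,"rx":0,"ry":0,"rz":0}]'
python3 -m crank '[{"tx":0.135,"ty":-0.76,"tz":0,"rx":0,"ry":0,"rz":0},{"tx":0.135,"ty":-0.76,"tz":0,"rx":0,"ry":0,"rz":0},{"tx":0.135,"ty":-0.76,"tz":0,"rx":0,"ry":0,"rz":0},{"tx":0.135,"ty":-0.76,"tz":0,"rx":0,"ry":0,"rz":0},{"tx":0.135,"ty":-0.76,"tz":0,"rx":0,"ry":0,"rz":0},{"tx":0.135,"ty":-0.76,"tz":-0.25,"rx":0,"ry":0,"rz":0},{"tx":0.135,"ty":-0.76,"tz":-0.35,"rx":0,"ry":0,"rz":0},{"tx":0.135,"ty":-0.76,"tz":-0.4,"rx":0,"ry":0,"rz":0},{"tx":0.135,"ty":-0.76,"tz":-0.4,"rx":0,"ry":0,"rz":0},{"tx":0.135,"ty":-0.76,"tz":-0.4,"rx":0,"ry":0,"rz":0}]'
python3 -m crank '[{"tx":0,"ty":0,"tz":0,"rx":0,"ry":0,"rz":0},{"tx":0,"ty":0,"tz":0,"rx":0,"ry":0,"rz":0}]'
```

```text
time: 22.43
tcp_pos: [0.5152, -0.0014, 0.1234]
eef_rot: [-0.011, -0.707, -0.011, 0.708]
ft_force: [-1.1, -0.0, -0.9]
finger_gap: 0.0655
time: 22.77
tcp_pos: [0.5414, -0.1514, 0.1234]
eef_rot: [-0.012, -0.706, -0.013, 0.708]
ft_force: [0.1, 0.6, -0.1]
finger_gap: 0.066
time: 23.6
tcp_pos: [0.5689, -0.3004, 0.0449]
eef_rot: [-0.013, -0.707, -0.013, 0.707]
ft_force: [0.3, -0.1, 0.4]
finger_gap: 0.0658
time: 23.77
tcp_pos: [0.5693, -0.3011, 0.0464]
eef_rot: [0.014, 0.708, 0.012, -0.706]
ft_force: [-0.5, -0.8, -0.2]
finger_gap: 0.0658
```

```bash
python3 -m crank '[{"tx":0,"ty":0,"tz":-0.06,"rx":0,"ry":0,"rz":0},{"tx":0,"ty":0,"tz":-0.1,"rx":0,"ry":0,"rz":0},{"tx":0,"ty":0,"tz":-0.13,"rx":0,"ry":0,"rz":0},{"tx":0,"ty":0,"tz":-0.15,"rx":0,"ry":0,"rz":0},{"tx":0,"ty":0,"tz":-0.15,"rx":0,"ry":0,"rz":0},{"tx":0,"ty":0,"tz":-0.15,"rx":0,"ry":0,"rz":0}]'
python3 -m crank '[{"tx":0,"ty":0,"tz":-0.006,"rx":0,"ry":0,"rz":0},{"tx":0,"ty":0,"tz":-0.006,"rx":0,"ry":0,"rz":0},{"tx":0,"ty":0,"tz":-0.006,"rx":0,"ry":0,"rz":0}]'
python3 -m crank '[{"tx":0,"ty":0,"tz":-0.005,"rx":0,"ry":0,"rz":0},{"tx":0,"ty":0,"tz":-0.005,"rx":0,"ry":0,"rz":0},{"tx":0,"ty":0,"tz":-0.005,"rx":0,"ry":0,"rz":0}]'
```

```text
time: 24.27
tcp_pos: [0.5685, -0.3008, 0.0143]
eef_rot: [-0.013, -0.707, -0.013, 0.707]
ft_force: [-0.1, -0.1, 0.1]
finger_gap: 0.0659
time: 24.52
tcp_pos: [0.5686, -0.3009, 0.0136]
eef_rot: [0.013, 0.707, 0.013, -0.707]
ft_force: [0.2, -0.2, -0.2]
finger_gap: 0.066
time: 24.77
tcp_pos: [0.5687, -0.3009, 0.0126]
eef_rot: [0.013, 0.707, 0.013, -0.707]
ft_force: [-0.3, -0.5, 1.4]
finger_gap: 0.0654
```

Touching; press a hair more, release and return to the box.

```bash
python3 -m crank '[{"tx":0,"ty":0,"tz":-0.003,"rx":0,"ry":0,"rz":0},{"tx":0,"ty":0,"tz":-0.003,"rx":0,"ry":0,"rz":0},{"tx":0,"ty":0,"tz":-0.003,"rx":0,"ry":0,"rz":0}]'
python3 -m crank '[{"tx":0,"ty":0,"tz":0,"rx":0,"ry":0,"rz":0},{"tx":0,"ty":0,"tz":0,"rx":0,"ry":0,"rz":0},{"tx":0,"ty":0,"tz":0,"rx":0,"ry":0,"rz":0},{"tx":0,"ty":0,"tz":0,"rx":0,"ry":0,"rz":0},{"tx":0,"ty":0,"tz":0.1,"rx":0,"ry":0,"rz":0},{"tx":0,"ty":0,"tz":0.5,"rx":0,"ry":0,"rz":0},{"tx":0,"ty":0,"tz":0.5,"rx":0,"ry":0,"rz":0},{"tx":0,"ty":0,"tz":0.5,"rx":0,"ry":0,"rz":0}]' 0
python3 -m crank '[{"tx":-0.13,"ty":0.76,"tz":0,"rx":0,"ry":0,"rz":-0.011},{"tx":-0.13,"ty":0.76,"tz":0,"rx":0,"ry":0,"rz":-0.011},{"tx":-0.13,"ty":0.76,"tz":0,"rx":0,"ry":0,"rz":-0.011},{"tx":-0.13,"ty":0.76,"tz":0,"rx":0,"ry":0,"rz":-0.011}]'
python3 -m crank '[{"tx":-0.13,"ty":0.76,"tz":0,"rx":0,"ry":0,"rz":0},{"tx":-0.13,"ty":0.76,"tz":0,"rx":0,"ry":0,"rz":0},{"tx":-0.13,"ty":0.76,"tz":0,"rx":0,"ry":0,"rz":0},{"tx":-0.13,"ty":0.76,"tz":0,"rx":0,"ry":0,"rz":0}]'
python3 -m crank '[{"tx":-0.13,"ty":0.76,"tz":0,"rx":0,"ry":0,"rz":0},{"tx":-0.13,"ty":0.76,"tz":0,"rx":0,"ry":0,"rz":0},{"tx":-0.13,"ty":0.76,"tz":0,"rx":0,"ry":0,"rz":0},{"tx":-0.13,"ty":0.76,"tz":0,"rx":0,"ry":0,"rz":0},{"tx":-0.13,"ty":0.76,"tz":-0.1,"rx":0,"ry":0,"rz":0},{"tx":-0.13,"ty":0.76,"tz":-0.35,"rx":0,"ry":0,"rz":0},{"tx":-0.13,"ty":0.76,"tz":-0.42,"rx":0,"ry":0,"rz":0},{"tx":-0.13,"ty":0.76,"tz":-0.42,"rx":0,"ry":0,"rz":0},{"tx":-0.13,"ty":0.76,"tz":-0.42,"rx":0,"ry":0,"rz":0}]'
python3 -m crank '[{"tx":0,"ty":0,"tz":0,"rx":0,"ry":0,"rz":0},{"tx":0,"ty":0,"tz":0,"rx":0,"ry":0,"rz":0}]'
```

```text
time: 25.02
tcp_pos: [0.5687, -0.3009, 0.0126]
eef_rot: [0.013, 0.707, 0.013, -0.707]
ft_force: [-0.9, 0.6, 5.4]
finger_gap: 0.0656
time: 25.68
tcp_pos: [0.571, -0.3026, 0.1195]
eef_rot: [0.016, 0.71, 0.01, -0.703]
ft_force: [0.7, -0.6, 0.2]
finger_gap: 0.0884
time: 26.02
tcp_pos: [0.5414, -0.1459, 0.1116]
eef_rot: [-0.001, -0.707, -0.001, 0.707]
ft_force: [0.5, -0.1, -0.1]
finger_gap: 0.088
time: 26.35
tcp_pos: [0.5153, 0.0061, 0.1117]
eef_rot: [-0.001, -0.707, -0.001, 0.707]
ft_force: [0.8, 0.4, -0.5]
finger_gap: 0.0876
time: 27.1
tcp_pos: [0.4903, 0.1551, 0.0275]
eef_rot: [-0.001, -0.706, -0.001, 0.708]
ft_force: [-0.5, -0.3, 0.1]
finger_gap: 0.0881
time: 27.27
tcp_pos: [0.4915, 0.1551, 0.0293]
eef_rot: [0.001, 0.708, 0.001, -0.706]
ft_force: [-0.2, 0.3, 0.5]
finger_gap: 0.0884
```

```bash
python3 -m crank '[{"tx":-0.004,"ty":0,"tz":-0.06,"rx":0,"ry":0,"rz":0},{"tx":-0.004,"ty":0,"tz":-0.1,"rx":0,"ry":0,"rz":0},{"tx":-0.004,"ty":0,"tz":-0.11,"rx":0,"ry":0,"rz":0},{"tx":-0.004,"ty":0,"tz":-0.11,"rx":0,"ry":0,"rz":0},{"tx":-0.004,"ty":0,"tz":-0.11,"rx":0,"ry":0,"rz":0}]' 0 35
python3 -m crank '[{"tx":0,"ty":0,"tz":0,"rx":0,"ry":0,"rz":0},{"tx":0,"ty":0,"tz":0,"rx":0,"ry":0,"rz":0},{"tx":0,"ty":0,"tz":0,"rx":0,"ry":0,"rz":0},{"tx":0,"ty":0,"tz":0,"rx":0,"ry":0,"rz":0},{"tx":0,"ty":0,"tz":0,"rx":0,"ry":0,"rz":0},{"tx":0,"ty":0,"tz":0,"rx":0,"ry":0,"rz":0},{"tx":0,"ty":0,"tz":0,"rx":0,"ry":0,"rz":0}]' 1 35
python3 -m crank '[{"tx":0,"ty":0,"tz":0.05,"rx":0,"ry":0,"rz":0},{"tx":0,"ty":0,"tz":0.1,"rx":0,"ry":0,"rz":0},{"tx":0,"ty":0,"tz":0.2,"rx":0,"ry":0,"rz":0},{"tx":0,"ty":0,"tz":0.3,"rx":0,"ry":0,"rz":0},{"tx":0,"ty":0,"tz":0.3,"rx":0,"ry":0,"rz":0},{"tx":0,"ty":0,"tz":0.3,"rx":0,"ry":0,"rz":0}]'
python3 -m crank '[{"tx":0,"ty":0,"tz":0,"rx":0,"ry":0,"rz":0},{"tx":0,"ty":0,"tz":0,"rx":0,"ry":0,"rz":0},{"tx":0,"ty":0,"tz":0,"rx":0,"ry":0,"rz":0}]'
```

```text
time: 27.68
tcp_pos: [0.49, 0.1552, 0.0062]
eef_rot: [0.001, 0.707, 0.001, -0.707]
ft_force: [0.1, -0.0, 0.4]
finger_gap: 0.0877
time: 28.27
tcp_pos: [0.4897, 0.1552, 0.0058]
eef_rot: [0.001, 0.707, 0.001, -0.707]
ft_force: [-0.5, -0.3, 0.7]
finger_gap: 0.0498
time: 28.77
tcp_pos: [0.4901, 0.1552, 0.0668]
eef_rot: [0.001, 0.708, 0.001, -0.706]
ft_force: [0.2, -0.1, -1.4]
finger_gap: 0.0495
time: 29.02
tcp_pos: [0.4893, 0.1551, 0.0649]
eef_rot: [-0.001, -0.706, -0.001, 0.708]
ft_force: [0.2, -0.3, -1.0]
finger_gap: 0.0496
```

```bash
python3 -m crank '[{"tx":0.15,"ty":0.4,"tz":0,"rx":0,"ry":0,"rz":0.042},{"tx":0.31,"ty":0.76,"tz":0,"rx":0,"ry":0,"rz":0.042},{"tx":0.31,"ty":0.76,"tz":0,"rx":0,"ry":0,"rz":0.042},{"tx":0.31,"ty":0.76,"tz":0,"rx":0,"ry":0,"rz":0.042},{"tx":0.31,"ty":0.76,"tz":0,"rx":0,"ry":0,"rz":0.042},{"tx":0.31,"ty":0.76,"tz":0,"rx":0,"ry":0,"rz":0.042},{"tx":0.31,"ty":0.76,"tz":0,"rx":0,"ry":0,"rz":0.042},{"tx":0.31,"ty":0.76,"tz":0,"rx":0,"ry":0,"rz":0.042}]'
python3 - <<'E'
from h import *
im,_=snap('wrist','w12'); cv2.imwrite('pics/w12.png',im[:,:,::-1]); print(arm.get_state()['tcp_pos'])
E
```

```text
time: 29.68
tcp_pos: [0.5512, 0.3061, 0.0653]
eef_rot: [-0.047, -0.705, -0.047, 0.706]
ft_force: [-0.1, 0.6, -1.2]
finger_gap: 0.0492
[0.55140956 0.30596823 0.06555071]
```

View pics/w12.png

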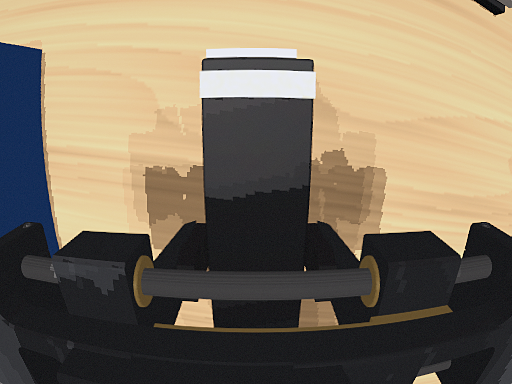

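Cradle far lip at row ~48.5, cols 206.5-297; box far edge at row ~59, cols 202-314.

Run:
```python
from h import *
c=eyes.camera_info('wrist'); s=arm.get_state(); t=s['tcp_pos'][:2]
a=np.radians(7.55); ax=np.array([np.cos(a),np.sin(a)]); ay=np.array([-ax[1],ax[0]])
for uv,z,L in [([[206.5,48.5],[296.5,48.5]],.012,108),([[202,59.5],[314,59.5]],.0795,90)]:
  q=wray(c,uv,z); print(((q-t)@ax*1000-L).round(1),((q-t)@ay*1000).round(1),np.degrees(np.arctan2(*(q[0]-q[1])[::-1]))-90)
im=cv2.imread('pics/t11.png'); hsv=cv2.cvtColor(im,cv2.COLOR_BGR2HSV); white=(hsv[...,1]<60)&(hsv[...,2]>130)
im=cv2.imread('pics/top0.png'); hsv=cv2.cvtColor(im,cv2.COLOR_BGR2HSV)
for th in(130,170):
  v,u=np.nonzero(big((hsv[...,1]<60)&(hsv[...,2]>th),(100,125,142,212)));P=plane('top',np.c_[u,v],.008)*1000
  # yaw from row-wise mid line
  vs=np.unique(v)[6:-6]; m=plane('top',np.array([[u[v==k].mean(),k] for k in vs]),.008); print(th,np.degrees(np.polyfit(m[:,0],m[:,1],1)[0]),P.mean(0))
```

```text
[-1.  -1.2] [ 32.7 -26.8] 7.316992189630312
[-1.5 -1.4] [ 23.6 -25.5] 7.707113762670801
130 7.28052635035468 [552.69150774 307.74587303]
170 7.180519925321984 [549.19240099 308.67117816]
```

```bash
python3 -m crank '[{"tx":0,"ty":0.014,"tz":-0.1,"rx":0,"ry":0,"rz":0},{"tx":0,"ty":0.014,"tz":-0.17,"rx":0,"ry":0,"rz":0},{"tx":0,"ty":0.014,"tz":-0.21,"rx":0,"ry":0,"rz":0},{"tx":0,"ty":0.014,"tz":-0.235,"rx":0,"ry":0,"rz":0},{"tx":0,"ty":0.014,"tz":-0.25,"rx":0,"ry":0,"rz":0},{"tx":0,"ty":0.014,"tz":-0.258,"rx":0,"ry":0,"rz":0},{"tx":0,"ty":0.014,"tz":-0.258,"rx":0,"ry":0,"rz":0},{"tx":0,"ty":0.014,"tz":-0.258,"rx":0,"ry":0,"rz":0}]'
python3 -m crank '[{"tx":0,"ty":0,"tz":-0.006,"rx":0,"ry":0,"rz":0},{"tx":0,"ty":0,"tz":-0.006,"rx":0,"ry":0,"rz":0},{"tx":0,"ty":0,"tz":-0.006,"rx":0,"ry":0,"rz":0}]'
```

```text
time: 30.4
tcp_pos: [0.552, 0.31, 0.0147]
eef_rot: [0.047, 0.706, 0.047, -0.705]
ft_force: [-0.3, 0.6, -1.6]
finger_gap: 0.0496
time: 30.65
tcp_pos: [0.5518, 0.31, 0.0131]
eef_rot: [0.047, 0.706, 0.047, -0.705]
ft_force: [1.0, 0.3, -1.6]
finger_gap: 0.0498
```

```bash
python3 -m crank '[{"tx":0,"ty":0,"tz":-0.006,"rx":0,"ry":0,"rz":0},{"tx":0,"ty":0,"tz":-0.006,"rx":0,"ry":0,"rz":0},{"tx":0,"ty":0,"tz":-0.006,"rx":0,"ry":0,"rz":0}]'
python3 -m crank '[{"tx":0,"ty":0,"tz":-0.003,"rx":0,"ry":0,"rz":0},{"tx":0,"ty":0,"tz":-0.003,"rx":0,"ry":0,"rz":0},{"tx":0,"ty":0,"tz":-0.003,"rx":0,"ry":0,"rz":0}]'
```

```text
time: 30.9
tcp_pos: [0.5518, 0.31, 0.0118]
eef_rot: [0.047, 0.706, 0.047, -0.705]
ft_force: [0.3, 0.6, -1.3]
finger_gap: 0.0497
time: 31.15
tcp_pos: [0.5518, 0.31, 0.0118]
eef_rot: [0.047, 0.706, 0.047, -0.705]
ft_force: [-1.1, -0.6, 5.3]
finger_gap: 0.0494
```

Seated (5.3 N, z as predicted). Release, retract to the rear and check from the top.

```bash
python3 -m crank '[{"tx":0,"ty":0,"tz":0,"rx":0,"ry":0,"rz":0},{"tx":0,"ty":0,"tz":0,"rx":0,"ry":0,"rz":0},{"tx":0,"ty":0,"tz":0,"rx":0,"ry":0,"rz":0},{"tx":0,"ty":0,"tz":0,"rx":0,"ry":0,"rz":0},{"tx":0,"ty":0,"tz":0.1,"rx":0,"ry":0,"rz":0},{"tx":0,"ty":0,"tz":0.6,"rx":0,"ry":0,"rz":0},{"tx":0,"ty":0,"tz":0.9,"rx":0,"ry":0,"rz":0},{"tx":0,"ty":0,"tz":0.9,"rx":0,"ry":0,"rz":0},{"tx":0,"ty":0,"tz":0.9,"rx":0,"ry":0,"rz":0}]' 0
python3 -m crank '[{"tx":-1,"ty":-0.3,"tz":0,"rx":0,"ry":0,"rz":0},{"tx":-1,"ty":-0.3,"tz":0,"rx":0,"ry":0,"rz":0},{"tx":-1,"ty":-0.3,"tz":0,"rx":0,"ry":0,"rz":0},{"tx":-1,"ty":-0.3,"tz":0,"rx":0,"ry":0,"rz":0},{"tx":-1,"ty":-0.3,"tz":0,"rx":0,"ry":0,"rz":0},{"tx":-1,"ty":-0.3,"tz":0,"rx":0,"ry":0,"rz":0},{"tx":-1,"ty":-0.3,"tz":0,"rx":0,"ry":0,"rz":0}]'
python3 - <<'E'
from h import *
im,_=snap('top','t13'); cv2.imwrite('pics/v13.png',cv2.resize(im[110:220,90:340],(750,330),interpolation=cv2.INTER_CUBIC)[:,:,::-1])
E
```

```text
time: 31.9
tcp_pos: [0.5518, 0.31, 0.1942]
eef_rot: [0.047, 0.706, 0.048, -0.705]
ft_force: [0.6, 0.8, 0.1]
finger_gap: 0.0879
time: 32.48
tcp_pos: [0.3503, 0.2497, 0.1916]
eef_rot: [0.047, 0.706, 0.048, -0.705]
ft_force: [1.1, 0.4, 0.5]
finger_gap: 0.0884
```

View pics/v13.png

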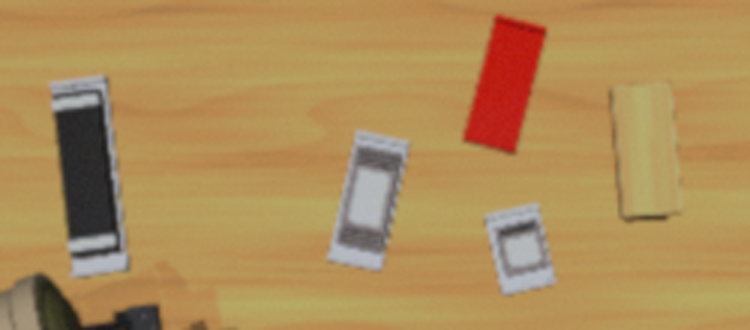

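Run:
```python
from h import *
def o(p): return [((p[0]+.5)/3-.5)+90,((p[1]+.5)/3-.5)+110]
print('box',plane('top',[o((76,101)),o((93,243))],.026).mean(0)*1000)
im=cv2.imread('pics/t13.png'); hsv=cv2.cvtColor(im,cv2.COLOR_BGR2HSV)
dark=big(hsv[...,2]<90,(105,135,130,200)); v,u=np.nonzero(dark)
vs=np.unique(v)[4:-4]; L=np.array([[u[v==k].min()-.5,k] for k in vs]); R=np.array([[u[v==k].max()+.5,k] for k in vs])
a=plane('top',L,.026)*1000; b=plane('top',R,.006)*1000
print('left edge mean',a.mean(0),'right bottom edge',b.mean(0),'yaw',np.degrees(np.polyfit(a[:,0],a[:,1],1)[0]))
print('cradle at that x: y=',307.7+np.tan(np.radians(7.4))*(a[:,0].mean()-552.7))
c=eyes.camera_info('wrist')
P=cloud('top',np.load('pics/t13.npy'))
k=(P[...,2]>.013)&(P[...,0]>.45)&(P[...,0]<.68)
for nm,y0,y1 in[('box',.25,.37),('cons',-.06,.06),('hand',-.22,-.11),('boards',-.36,-.24)]:
  q=P[k&(P[...,1]>y0)&(P[...,1]<y1)]; q=q[q[:,2]>np.median(q[:,2])-.006]; print(nm,rect(q[:,:2]),np.median(q[:,2]).round(4),(q.mean(0)[:2]*1000).round(1))
im=cv2.imread('pics/top0.png')[120:190,365:445].astype(int);im2=cv2.imread('pics/t13.png')[120:190,365:445].astype(int); print('case diff',abs(im-im2).mean())
```

```text
box [554.23612334 307.47776935]
left edge mean [546.09660903 328.47510169] right bottom edge [548.30649797 283.91393572] yaw 12.523507492867738
cradle at that x: y= 306.84236925292015
box (array([552.7, 309.8]), array([180.2,  52.7]), 7.5) 0.0252 [552.4 309.3]
cons (array([518.7,   3.1]), array([141.3,  49.8]), -12.2) 0.0211 [519.4   3. ]
hand (array([ 540. , -146.4]), array([186.7,  54.3]), 9.2) 0.0156 [ 482.1 -158.3]
boards (array([ 568.9, -300.4]), array([144.9,  66.6]), 3.6) 0.0233 [ 568.3 -300.4]
case diff 1.2558333333333334
```

```bash
python3 -c "
from station import arm;print(arm.job_done(), arm.get_state()['time'])"
```

```text
the job is handed in; nothing more can be done
the job is handed in; nothing more can be done
```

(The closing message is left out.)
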